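# Seat the reference plate in the counting jig and lower the probe

### The arm

A 7-joint arm with a two-finger parallel gripper is mounted at the origin on a cart in front of the work surface, level with it; the furniture and walls round the work are solid. World frame = base frame: x ahead of the robot, y to its left, z up, the work surface at z = 0. Lengths are in m, angles in rad, forces in N, time in s.
With the tool pointing down it reaches from about 0.4 to 0.9 m from the base axis. Payload 5.5 kg.
Tool frame: the origin (TCP) lies midway between the tips of the shut fingers; the grasp point (between the pads) lies 19 mm behind it; z points along the fingers, y is the direction in which the jaws open and shut (so a half turn about z gives the same grasp; the last joint's range is limited). The gripper opens to 92 mm and grips with 3 to 60 N. Pads are 19 mm wide; open, the fingers measure 130 mm over their backs; the gripper's body (75 mm by 190 mm) begins 47 mm behind the grasp point.
Start: joints at [-1.073, 0.501, -0.427, 1.55, 0.221, 1.138, -0.21], TCP at [0.151, 0.632, 0.191] pointing down, gripper open.
Joint ranges: [-2.88, 2.88], [-0.31, 2.03], [-1.54, 1.56], [0.2, 2.42], [-1.41, 4.55], [0.19, 2.02], [-2.57, 2.57]. Speed limits (rad/s): [2.57, 2.57, 3.14, 3.14, 3.14, 3.14, 3.14].

### API

Orientations are given as a rotation vector (axis times angle).
In Python, from bench import * gives the robot as it stands. The module is installed in compiled form; this text tells all that it offers. Calls block until the motion is done:
- goto(position, orientation): joint-space move of the TCP to a pose.
- line_to(position, attitude=None, velocity=0.15, stop_force=None): straight line of the TCP; attitude=None keeps the orientation; velocity is the mean speed in m/s. With stop_force (N) it stops when the force on the tool has changed by that much, and returns True; else False.
- set_joints(angles): joint-space move.
- gripper_open() and gripper_close(): open the fingers fully, or close them until they stop; the grip force is fixed at half the most.
- dwell(seconds).
- solve_ik(position, orientation): joint angles nearest the present ones, or None.
- state(): the state.
- snapshot(name): name is "scene" or "top" or "wrist"; returns the picture (480x640x3 uint8, red, green, blue); there is no depth.
- get_calibration(name): a dict with "camera_matrix" (3x3 intrinsics, pixels), "k1" (the pictures are not rectified: a ray, as slopes to the right and down, at radius r is drawn at 1 + k1 r^2 times it, then the intrinsics apply), "rvec" (rotation vector, rad) and "tvec" (3), from world to camera coordinates, as OpenCV has them; the wrist camera has in their place "T_tool_cam" (4x4, takes a point from camera to tool coordinates, whose origin is the TCP and whose axes are the flange's). Camera axes: x right, y down, z forward; pixel columns grow to the right and rows downward; lengths in m; the calibration is good to about 2 mm. A picture is of the moment at which its call begins: read the wrist's pose just before it. get_calibration takes no time and is no camera call.
A pose or a line that the arm cannot do raises MotionError and nothing moves.
- finish_job(): hands the job in, once; it reports no verdict.
The state is a dict: "t": time; "joint_pos": joint angles; "qd": joint speeds; "effort": joint torques, N m; "eef_pos": TCP position; "orientation": TCP orientation; "force": force on the tool from outside, world axes, zero at the start; "torque": the same for the moment, N m; "width": finger opening in m.
Only numpy, scipy, OpenCV 4.12 (cv2) and the standard library are available. Lean on these libraries where they do the work, as an engineer would, in place of code of your own. Each camera call takes 0.05 s, during which the arm holds its last target.

### The job

Set up the efficiency check: lift the flat reference plate out of its tray by the red end, where the finger cut-outs are, lay it down flat on the bare desk, let go and take it again by its plain end. Lay it slantwise on the jig's bed with the red end's near corner tucked in between the keeper peg and the fence and let go; then push the near corner of the plain end so that the plate turns about that peg until its long side lies flush on the fence, and bring its red end up to the end pin. Finally lower the raised probe arm fully over the plate and let go, leaving the pots, the tin and the marker pen near by undisturbed.

Things in the scene. Friction and masses are not known exactly. Their poses are not given: they have to be found in the camera images.
- plate: flat aluminium reference plate, loose, 64 mm wide (x) by 170 mm long (y) by 8 mm thick, about 200 g; the last 34 mm at its +y end are red, the other end is plain, a pale field on top. Origin: centre of the underside. It starts in the tray, underside 24 mm above the desk, axes parallel to the tray's. Grip it across its width, up to 50 mm from its middle
- peg_corner (a point): on the plate: lower corner of the red end on its -x side, at (-32, +85, 0) mm in the plate's frame; the corner that is to bear on the keeper peg
- push_corner (a point): on the plate: lower corner of the plain end on its -x side, at (-32, -85, 0) mm in the plate's frame; the corner to push
- case: grey open tray with black lining, fixed, 106 mm (x) by 192 mm (y) by 38 mm high; origin under its centre on the desk. The plate lies in its well with 2 mm play; walls 6 mm above the plate's top. Both long walls are cut away from y = +10 to +78 mm, beside the red end, down to a 4 mm floor, and the plinth under the plate there is only 46 mm wide: fingers can straddle the plate at y about +45 mm only
- jig: counting jig, fixed: aluminium bed 200 mm (x, away from the robot at yaw 0) by 280 mm (y, left), top face 16 mm above the desk; origin under the bed's centre on the desk. Laid on it at a slant of about 0.55 rad, plain end nearer the robot, the plate has about 6 mm play between peg and fence; fingers do not fit between a seated plate and the fence. Hinge cheeks at y over 80 mm, 44 mm above the bed
- fence (a point): on the jig: foot of the middle of the grey fence's face, at (75, -30, 16) mm in the jig's frame; the fence is a bar 186 mm along the jig's y, 14 mm thick, 14 mm above the bed, and faces the robot
- peg (a point): on the jig: foot of the keeper peg at bed height, (3.5, 50, 16) mm in the jig's frame; steel, 10 mm thick, 22 mm tall. It leaves 66.5 mm between itself and the fence
- end_pin (a point): on the jig: foot of the end pin at bed height, (43, 65, 16) mm in the jig's frame; steel, 10 mm thick, 22 mm tall. The red end of the seated plate stops against it at y = 60 mm
- seat (a point): on the jig: where the plate's origin belongs when it is fully home, (43, -25, 16) mm in the jig's frame; same axes as the jig. Home means red (+y) end towards the jig's +y and at the end pin, far long side (+x) on the fence
- probe_arm (a joint): angle of the probe arm's hinge, rad: 0 = fully down, level over the seat, on its stop; it starts raised at 1.22 to 1.48, the limit is 1.6. Raised, it stands up to 250 mm above the desk and leans over the red end of the seat: no room for a gripper over that end; bring the plate in from the side, lower than 120 mm. The hinge is stiff and stays where it is left; moving the grip bar takes up to 3 N
- hinge_axis (a point): on the hinge axis of the probe arm, at (43, 98, 50) mm in the jig's frame; the axis runs along the jig's x, and the lowered arm points along the jig's -y
- grip_bar (a point): middle of the black round grip bar at the probe arm's free end, along the jig's x, 11 mm thick, 60 mm clear between the fork's rails. It is 195 mm along the arm from the hinge and 16 mm above the arm's line: at (43, -97, 66) mm in the jig's frame when down. The black probe in the fork ends 41 mm before it. Grip it from above, one finger either side along the jig's y, at most 28 mm apart
- pot_yellow: sample pot with white ribbed lid and yellow filling, 50 mm across, 54 mm high; a bystander, loose; origin under its centre
- pot_dark: sample pot with white ribbed lid and black filling, 56 mm across, 60 mm high; a bystander, loose; origin under its centre
- planchet: round beige lidded tin, 66 mm across, 24 mm high; a bystander, loose; origin under its centre
- marker_a: black marker pen lying on the desk, 131 mm long, 18 mm high; a bystander, loose; origin under its centre

How it is judged:
On the way, in this order (a step that is already met when the one before it is completed fails the run):
1. the plate has been lifted out of the tray, held by its red half (height (world z) of plate above 0.045 m and y of the grasp point in the frame of plate above 0.01 m and contact force between the fingers and plate above 1 N), for 0.1 s.
2. the plate lies flat on the bare desk, let go (height (world z) of plate below 0.004 m and angle between plate's own z axis and vertical below 0.04 rad and contact force between the fingers and plate below 0.2 N and linear speed of plate below 0.02 m/s and angular speed of plate below 0.2 rad/s), for 0.2 s.
3. the plate is lifted again, held by its plain half (height (world z) of plate above 0.02 m and y of the grasp point in the frame of plate below -0.01 m and contact force between the fingers and plate above 1 N), for 0.1 s.
4. the plate lies flat on the bed, slanted by more than 0.15 rad, its red near corner within 30 mm of the keeper peg's centre, let go (z of plate in the frame of seat between -0.003 and 0.003 m and angle between plate's own z axis and vertical below 0.05 rad and angle between the y axis of plate and the y axis of jig, either way round above 0.15 rad and horizontal distance between peg_corner and peg below 0.03 m and contact force between the fingers and plate below 0.2 N and linear speed of plate below 0.02 m/s and angular speed of plate below 0.2 rad/s), for 0.2 s.
5. the plate is home on fence and end pin (within 4 mm and 5 mm, 0.035 rad), the probe arm still raised (x of plate in the frame of seat between -0.004 and 0.003 m and y of plate in the frame of seat between -0.005 and 0.003 m and z of plate in the frame of seat between -0.003 and 0.003 m and angle between the y axis of plate and the y axis of jig, either way round below 0.035 rad and angle between plate's own z axis and vertical below 0.05 rad and horizontal distance between peg_corner and peg below 0.022 m and value of joint probe_arm above 0.5 rad), for 0.2 s.
At the end, for the whole second after the job is handed in: The plate lies still and flat on the bed, red end at the end pin (within 5 mm), long side on the fence (within 4 mm, parallel within 0.035 rad), and the probe arm is fully down over it (within 0.05 rad); everything is let go (x of plate in the frame of seat between -0.004 and 0.003 m and y of plate in the frame of seat between -0.005 and 0.003 m and z of plate in the frame of seat between -0.003 and 0.003 m and angle between the y axis of plate and the y axis of jig, either way round below 0.035 rad and angle between plate's own z axis and vertical below 0.05 rad and horizontal distance between peg_corner and peg below 0.022 m and linear speed of plate below 0.02 m/s and angular speed of plate below 0.2 rad/s and value of joint probe_arm below 0.05 rad); the robot touches nothing.
It fails at once if a pot, the tin or the marker pen is shifted by more than 30 mm, or a pot is tipped (distance of any of pot_yellow, pot_dark, planchet, marker_a from where it was at the start of the episode above 0.03 m or angle between any of pot_yellow, pot_dark's own z axis and vertical above 0.5 rad).
It also fails if it takes over 72 s, if anything falls off the work surface, if the arm or the gripper's body presses on something with over 40 N, if the wrist force passes 120 N, or if a joint passes its speed limit or range.

## Working session

There is one attempt and no reset: what is moved stays moved. The work goes in short steps, each a Python script; the robot and the scene stay as the last script left them, time stands still between calls to the robot, and variables do not carry over. Pictures are saved under pics/ and viewed, and the job is handed in when it is done.

```bash
mkdir -p pics; ls
python3 - <<'E'
from bench import *
import cv2
for n in ["scene","top","wrist"]:
    cv2.imwrite(f"pics/{n}0.png",snapshot(n)[:,:,::-1]); print(n,get_calibration(n))
print(state())
E
```

```text
pics
scene {'camera_matrix': array([[540.01992843,   0.        , 323.78423207],
       [  0.        , 540.01992843, 229.20205585],
       [  0.        ,   0.        ,   1.        ]]), 'k1': 0.007576092397921047, 'rvec': array([ 1.14599477, -1.9772101 ,  1.27832021]), 'tvec': array([0.34086528, 0.24582164, 0.9832747 ])}
top {'camera_matrix': array([[574.013691  ,   0.        , 323.91940062],
       [  0.        , 574.013691  , 253.38720758],
       [  0.        ,   0.        ,   1.        ]]), 'k1': 0.02289023379464223, 'rvec': array([ 2.14996981, -2.1549148 ,  0.17503255]), 'tvec': array([0.09104229, 0.53375124, 1.39779193])}
wrist {'camera_matrix': array([[351.98259709,   0.        , 319.64074791],
       [  0.        , 351.98259709, 233.45099256],
       [  0.        ,   0.        ,   1.        ]]), 'k1': -0.032025475873864506, 'T_tool_cam': array([[ 5.56561408e-04, -9.54842421e-01, -2.97112171e-01,
         8.00741682e-02],
       [ 9.99999021e-01,  9.12882661e-04, -1.06053625e-03,
         2.68399041e-04],
       [ 1.28387355e-03, -2.97111290e-01,  9.54841994e-01,
        -1.93827641e-01],
       [ 0.00000000e+00,  0.00000000e+00,  0.00000000e+00,
         1.00000000e+00]])}
{'t': 0.15, 'joint_pos': array([-1.07275988,  0.50168681, -0.42685208,  1.55118168,  0.22076858,
        1.13826657, -0.21028916]), 'qd': array([ 0.00059465, -0.00201699, -0.0013009 , -0.00518346,  0.00042865,
       -0.00050103,  0.00024942]), 'effort': array([-6.77964737e-03, -5.67106354e+01, -5.82493812e+00, -2.79459232e+01,
       -6.85595674e-02,  2.65848613e-02,  9.85713109e-05]), 'eef_pos': array([0.15110963, 0.63159908, 0.19039636]), 'orientation': array([-3.67916979e-01, -3.11967946e+00,  2.31205457e-03]), 'force': array([ 0.09702275, -0.50389333, -0.95837274]), 'torque': array([-0.02179934,  0.01269144, -0.07674282]), 'width': 0.09156696327713876}
```

View pics/scene0.png

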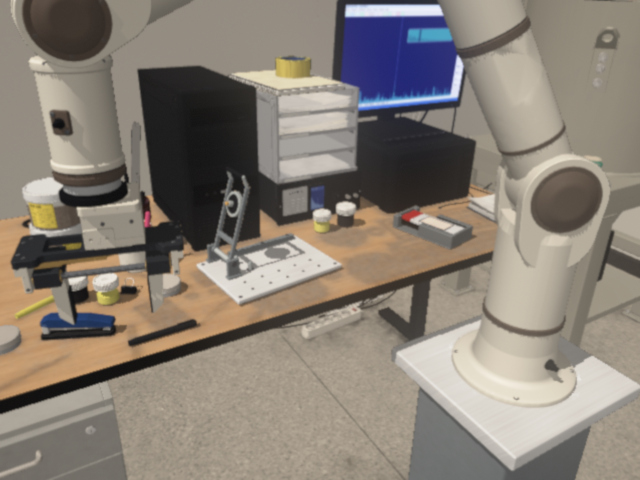

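View pics/top0.png

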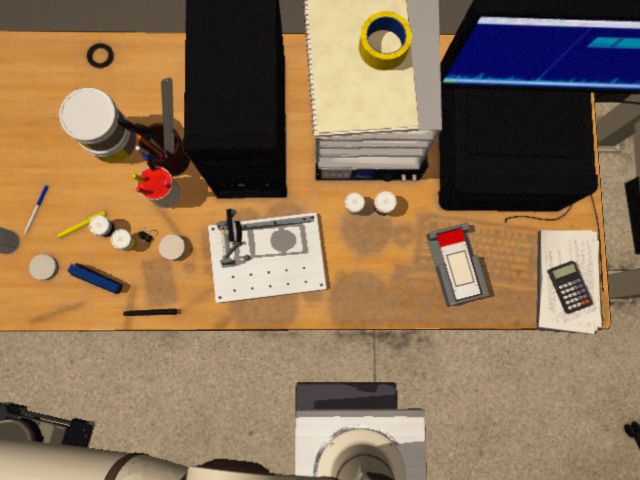

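View pics/wrist0.png

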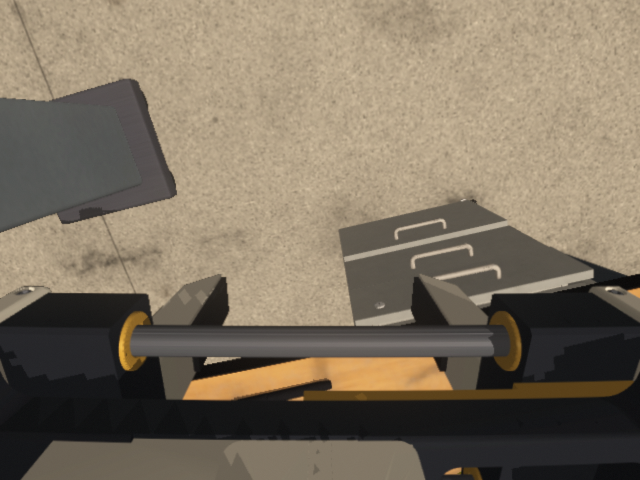

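```bash
cat > h.py <<'E'
import numpy as np, cv2
from scipy.spatial.transform import Rotation as R
def campose(cal,st=None):
    if "rvec" in cal:
        return R.from_rotvec(cal["rvec"]).as_matrix(), np.array(cal["tvec"])
    T=np.eye(4);T[:3,:3]=R.from_rotvec(st["orientation"]).as_matrix();T[:3,3]=st["eef_pos"]
    W=np.linalg.inv(T@cal["T_tool_cam"]); return W[:3,:3],W[:3,3]
def proj(P,cal,st=None):
    Rm,t=campose(cal,st); c=np.atleast_2d(P)@Rm.T+t; s=c[:,:2]/c[:,2:]
    s=s*(1+cal["k1"]*(s**2).sum(1,keepdims=True)); K=cal["camera_matrix"]
    return s*[K[0,0],K[1,1]]+K[:2,2]
def back(px,z,cal,st=None):
    Rm,t=campose(cal,st);K=cal["camera_matrix"]
    u=cv2.undistortPoints(np.array(px,float).reshape(-1,1,2),K,np.array([cal["k1"],0,0,0,0.])).reshape(-1,2)
    d=np.c_[u,np.ones(len(u))]@Rm; o=-Rm.T@t
    k=(z-o[2])/d[:,2]; return o+d*np.reshape(k,(-1,1))
def rz(a): return np.array([[np.cos(a),-np.sin(a)],[np.sin(a),np.cos(a)]])
def w(local,pose):
    L=np.atleast_2d(np.array(local,float)); o=L.copy(); o[:,:2]=L[:,:2]@rz(pose[2]).T+pose[:2]; return o
def crop(img,x0,y0,x1,y1,s,fn):
    cv2.imwrite(fn,cv2.resize(img[y0:y1,x0:x1,::-1],None,fx=s,fy=s,interpolation=cv2.INTER_CUBIC))
def down(yaw):  # tool z down, tool y axis at world angle yaw
    y=np.array([np.cos(yaw),np.sin(yaw),0]);z=np.array([0,0,-1.]);x=np.cross(y,z)
    return R.from_matrix(np.c_[x,y,z]).as_rotvec()
E
python3 - <<'E'
import cv2
from h import *
i=cv2.imread("pics/top0.png")[:,:,::-1]
crop(i,420,215,500,315,6,"pics/c_tray.png"); crop(i,200,200,340,305,5.7,"pics/c_jig.png")
E
```

```text
(no output)
```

View pics/c_tray.png

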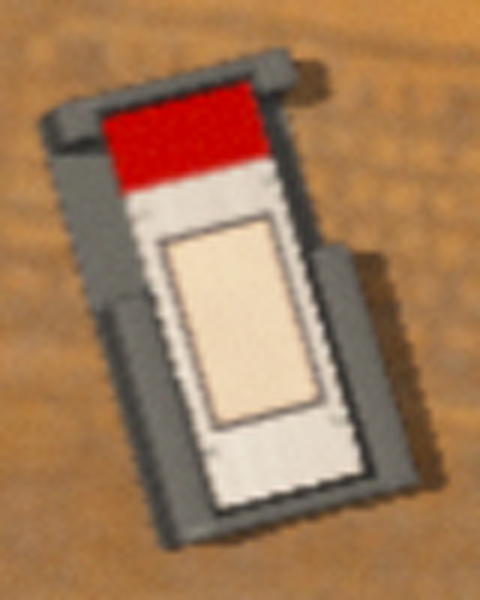

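View pics/c_jig.png

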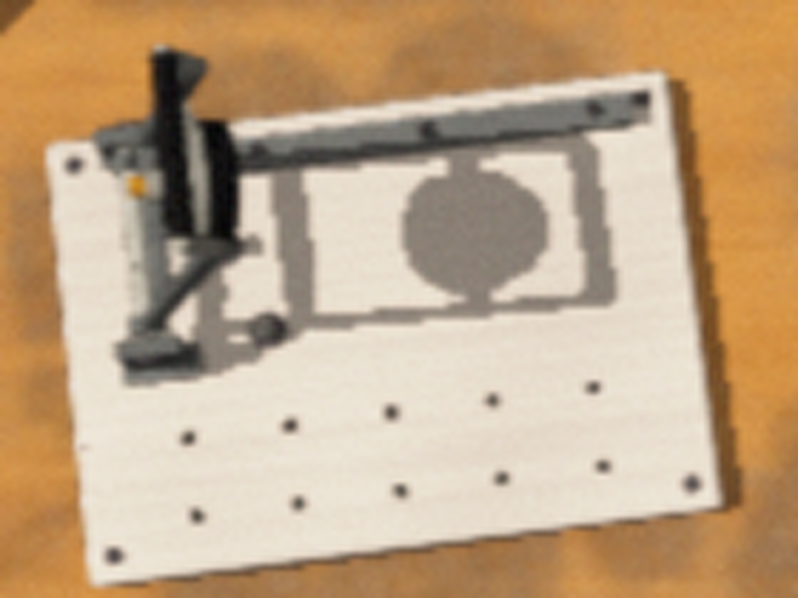

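```bash
cat > fit.py <<'E'
from h import *
from scipy.optimize import least_squares
def fit(px,loc,cal,st=None,p0=None):
    px=np.array(px,float);loc=np.array(loc,float)
    if p0 is None:
        b=back(px,loc[:,2].mean(),cal,st)[:,:2]; a=loc[:,:2]
        A=a-a.mean(0);B=b-b.mean(0); th=np.arctan2((A[:,0]*B[:,1]-A[:,1]*B[:,0]).sum(),(A*B).sum())
        p0=np.r_[b.mean(0)-rz(th)@a.mean(0),th]
    r=least_squares(lambda p:(proj(w(loc,p),cal,st)-px).ravel(),p0)
    return r.x,r.fun.reshape(-1,2)
E
python3 - <<'E'
from fit import *
from bench import *
cal=get_calibration("top")
def unc(p,x0,y0,s): return np.array([x0,y0])+(np.array(p)+.5)/s-.5
m=1e-3
p,r=fit(unc([(105,122),(252,85),(365,470),(215,508)],420,215,6),np.array([(-32,85,32),(32,85,32),(32,-85,32),(-32,-85,32)])*m,cal)
print(p,r)
p,r=fit(unc([(48,147),(660,75),(720,507),(92,585)],200,200,5.7),np.array([(100,140,16),(100,-140,16),(-100,-140,16),(-100,140,16)])*m,cal)
print(p,r)
for n,q,z in [("pots right",[(355,203),(385,203)],.055),("left",[(100,227),(122,238)],.055),("tins",[(172,247),(42,267)],.024),("pen",[(124,313),(177,312)],.01)]: print(n,back(q,z,cal))
E
```

```text
[ 0.508394   -0.24855808 -1.32688598] [[ 0.00477325 -0.50557672]
 [-0.23200184 -0.36195253]
 [-0.06912138  0.46537669]
 [ 0.29253539  0.37434937]]
[0.52872929 0.23522336 0.12340024] [[-0.65731013 -0.35581159]
 [ 0.94678443 -0.91549949]
 [ 0.31361477  0.41891688]
 [-0.57914251  0.76428365]]
pots right [[ 0.65913316  0.01170686  0.055     ]
 [ 0.65912766 -0.063615    0.055     ]]
left [[0.59793928 0.64215163 0.055     ]
 [0.57039402 0.58721051 0.055     ]]
tins [[0.55279462 0.47202209 0.024     ]
 [0.50269363 0.79073123 0.024     ]]
pen [[0.38851    0.58835225 0.01      ]
 [0.39044916 0.45726306 0.01      ]]
```

```bash
cat > geo.py <<'E'
from fit import *
PL=np.array([.50839,-.24856,-1.32689]); JG=np.array([.52873,.23522,.12340])
E
python3 - <<'E'
from geo import *
from bench import *
st=state(); M=R.from_rotvec(st["orientation"]).as_matrix(); print(M.round(2))
q0=solve_ik([.151,.632,.42],st["orientation"]); print("up",q0)
g=w([0,.04,0],PL)[0]
for a in (PL[2],PL[2]+np.pi):
  for z in (.4,.2,.026):
    print(a,z,solve_ik([g[0],g[1],z],down(a)))
for a in (JG[2]-.55,JG[2]-.55+np.pi):
  for z in (.1,.02):
    for l in ([-.0227,-.071,0],):
      p=w(l,JG)[0];print("slant",a,z,solve_ik([p[0],p[1],z],down(a)))
for a in (JG[2],JG[2]+np.pi,JG[2]+np.pi/2,JG[2]-np.pi/2):
    for l in ([.043,.05,.30],[.043,-.097,.07]):
      p=w(l,JG)[0];print("bar",a,l,solve_ik([p[0],p[1],l[2]],down(a)))
E
```

```text
[[-0.97  0.23 -0.  ]
 [ 0.23  0.97 -0.  ]
 [ 0.   -0.   -1.  ]]
up [-1.07438491  0.39473915 -0.45866023  1.19621731  0.17076491  1.58908593
 -0.1631434 ]
-1.32689 0.4 [-0.12232313  0.28810741  0.64509849  1.41190879 -0.17214527  1.49825316
 -0.81161273]
-1.32689 0.2 [-0.13930764  0.42594467  0.66684816  1.70986739 -0.28985281  1.1065266
 -0.71151891]
-1.32689 0.026 [-0.26039627  0.76928752  0.87774803  1.8371238  -0.74855046  0.90481315
 -0.35310877]
1.8147026535897932 0.4 [-0.15912602  0.29588475  0.69742699  1.41307418 -0.18885816  1.50025547
  2.34469523]
1.8147026535897932 0.2 [-0.01056079  0.39371221  0.48934507  1.70566753 -0.20446694  1.09314095
  2.35624822]
1.8147026535897932 0.026 [ 0.22512998  0.58408801  0.1854175   1.82073806 -0.14965337  0.75029663
  2.30489949]
slant -0.42660000000000003 0.1 [-0.43036261  0.38582797  0.09259021  1.92358205 -0.04698738  0.83422655
 -0.73956771]
slant -0.42660000000000003 0.02 [-0.42185446  0.51034758  0.08352134  1.96396413 -0.06568554  0.66981844
 -0.72401373]
slant 2.714992653589793 0.1 [ 0.01122823  0.42311085 -0.45043617  1.90824104
[... 474 characters left out ...]
4838956  0.25015461  1.34630696
  2.55591037]
bar 3.2649926535897933 [0.043, -0.097, 0.07] [-1.122463    1.03918495  1.35049059  1.8136321  -1.08256405  1.2611359
 -2.46494144]
bar 1.6941963267948965 [0.043, 0.05, 0.3] [-0.27886637  0.38191475 -0.3255345   1.45609123  0.12324015  1.32369367
  1.08149737]
bar 1.6941963267948965 [0.043, -0.097, 0.07] [-0.1035138   0.53322173 -0.2405397   1.77956059  0.16216716  0.84806394
  1.27471244]
bar -1.4473963267948966 [0.043, 0.05, 0.3] [-0.66947473  0.36591641  0.20791595  1.47136346 -0.07647229  1.31225272
 -1.90277608]
bar -1.4473963267948966 [0.043, -0.097, 0.07] [-0.47900584  0.53097755  0.25181962  1.79357467 -0.17054007  0.83819479
 -1.59340987]
```

Run:
```python
from geo import *
from bench import *
st=state()
line_to([.151,.632,.42],velocity=.3); print(state()["t"])
g=w([0,.04,0],PL)[0]
goto([g[0],g[1],.20],down(PL[2]+np.pi)); st=state();print(st["t"],st["eef_pos"],st["joint_pos"],st["force"])
cal=get_calibration("wrist"); i=snapshot("wrist"); cv2.imwrite("pics/w1.png",i[:,:,::-1])
np.save("st_w1.npy",np.r_[st["eef_pos"],st["orientation"]])
loc=np.array([(-32,85,32),(32,85,32),(32,-85,32),(-32,-85,32)])*1e-3
print(proj(w(loc,PL),cal,st))
cv2.imwrite("pics/t1.png",snapshot("top")[:,:,::-1]);cv2.imwrite("pics/s1.png",snapshot("scene")[:,:,::-1])
```

```text
1.0667
4.4917 [ 0.54772058 -0.23797701  0.19996959] [-0.1388203   0.42560641  0.66416622  1.70955393 -0.28907393  1.10642117
  2.42913901] [ 0.40014741 -0.23105681  0.14316414]
[[348.62678783 243.98874764]
 [289.72864114 243.85687187]
 [285.77268778  74.40798109]
 [353.16819713  74.5429654 ]]
```

View pics/w1.png

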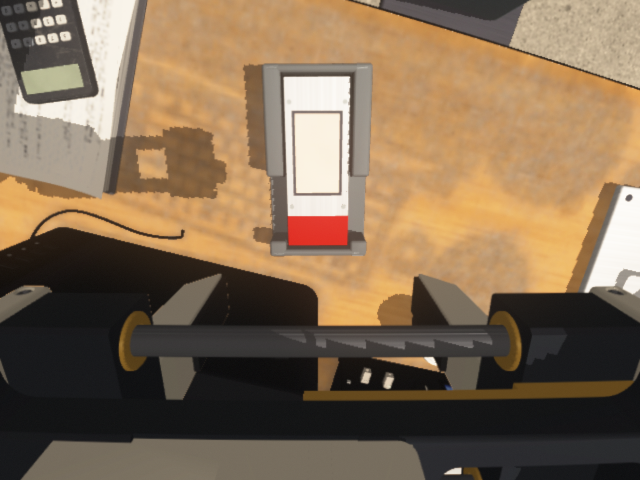

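View pics/s1.png

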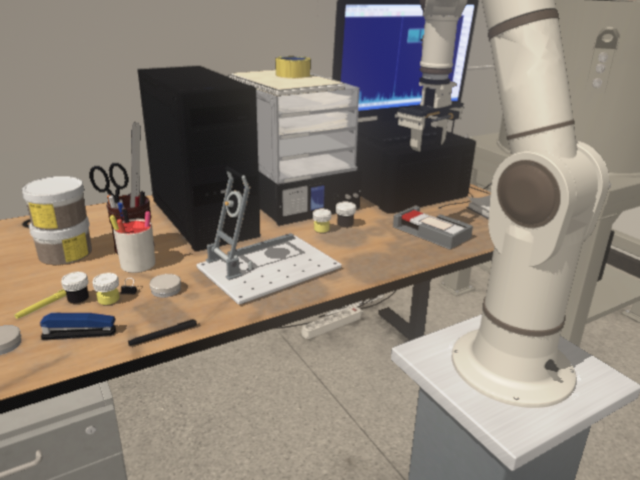

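Run:
```python
import cv2
from h import *
i=cv2.imread("pics/w1.png")[:,:,::-1]
crop(i,255,55,385,265,2.8*1.0,"pics/c_w1.png")
i=cv2.imread("pics/s1.png")[:,:,::-1]
crop(i,190,160,350,300,5,"pics/c_s1.png")
```

```text
(no output)
```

View pics/c_w1.png

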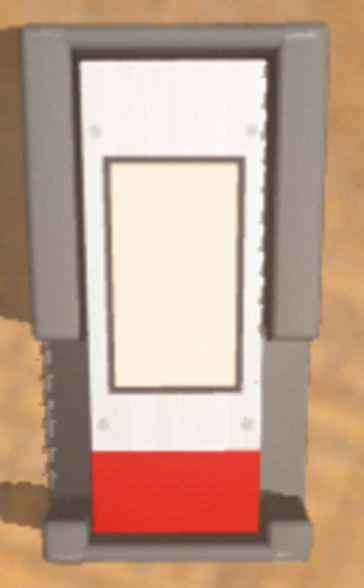

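View pics/c_s1.png

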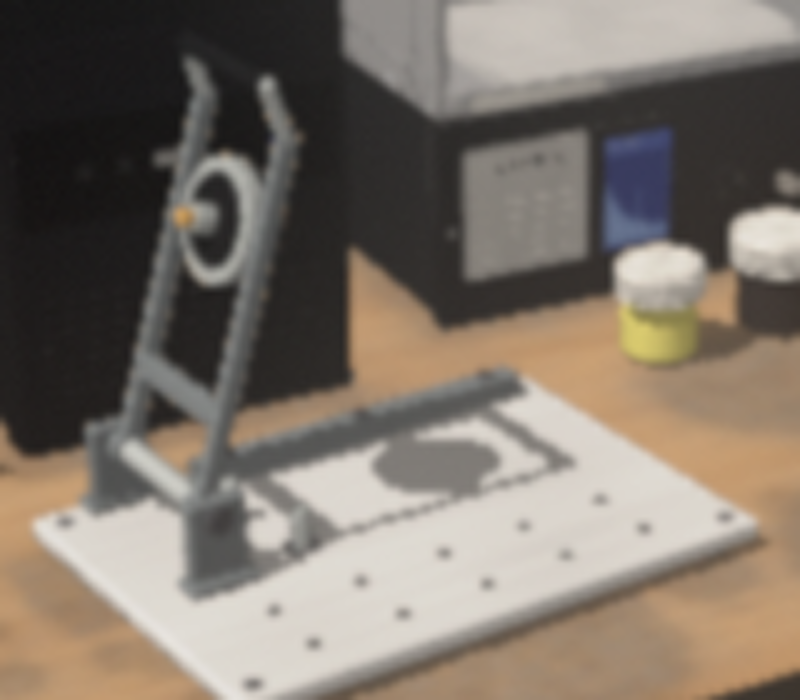

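Run:
```python
from geo import *
from bench import *
s=np.load("st_w1.npy");st=dict(eef_pos=s[:3],orientation=s[3:])
un=lambda p,x0,y0,k:np.array([x0,y0])+(np.array(p)+.5)/k-.5
cal=get_calibration("wrist")
loc=np.array([(-32,85,32),(32,85,32),(32,-85,32),(-32,-85,32)])*1e-3
p,r=fit(un([(260,532),(92,532),(80,60),(267,60)],255,55,2.8),loc,cal,st); print(p,r)
# probe arm angle from scene
cs=get_calibration("scene")
def bar(th):
    y=.098-.195*np.cos(th)+.016*np.sin(th); z=.05+.195*np.sin(th)+.016*np.cos(th)
    return np.array([[.073,y,z],[.013,y,z]])
px=un([(182,38),(265,78)],190,160,5)
for th in np.arange(1.2,1.55,.04): print(round(th,2),((proj(w(bar(th),JG),cs)-px)*5).round(1).ravel())
print(proj(w([[.0035,.05,.038],[.1,.14,.016],[.1,-.14,.016],[-.1,-.14,.016]],JG),cs)*5-np.array([190,160])*5)
```

```text
[ 0.51012648 -0.2504409  -1.32201852] [[-0.61828527  0.24070632]
 [ 0.54113467  0.37921903]
 [-0.23701135 -0.1270831 ]
 [ 0.3048116  -0.36015637]]
1.2 [35.1  8.6 20.3  5.6]
1.24 [19.9  7.2  4.8  4.3]
1.28 [  4.5   6.5 -10.9   3.7]
1.32 [-11.2   6.4 -26.9   3.7]
1.36 [-27.1   7.  -43.    4.6]
1.4 [-43.1   8.3 -59.4   6.1]
1.44 [-59.3  10.4 -75.9   8.3]
1.48 [-75.6  13.1 -92.5  11.3]
1.52 [ -91.9   16.5 -109.3   15. ]
[[295.8978068  501.83445165]
 [ 25.75615133 516.33813221]
 [516.42021064 369.13202765]
 [756.48745447 517.12579167]]
```

```bash
sed -i 's/^PL=.*/PL=np.array([.5098,-.2498,-1.3240]); JG=np.array([.52873,.23522,.12340]); DK=np.array([.47,-.05,.1234-.55])/' geo.py
python3 - <<'E'
from geo import *
from bench import *
g=w([0,.042,0],PL)[0]; o=down(PL[2]+np.pi)
goto([g[0],g[1],.07],o)
print(line_to([g[0],g[1],.026],velocity=.12,stop_force=12)); gripper_close(); st=state();print(st["t"],st["eef_pos"],st["width"],st["force"])
line_to([g[0],g[1],.11],velocity=.2);st=state();print(st["t"],st["eef_pos"],st["width"],st["force"],st["torque"])
cv2.imwrite("pics/w2.png",snapshot("wrist")[:,:,::-1]);cv2.imwrite("pics/s2.png",snapshot("scene")[:,:,::-1])
E
```

```text
False
7.1833 [ 0.55055697 -0.23953962  0.02601478] 0.000874575498870823 [0.07462048 0.30146732 0.13087232]
7.75 [ 0.55043537 -0.23914135  0.10983146] 0.000477001899355402 [ 0.28466538  0.64387262 -0.64470262] [0.05505104 0.03373076 0.01964895]
```

View pics/w2.png

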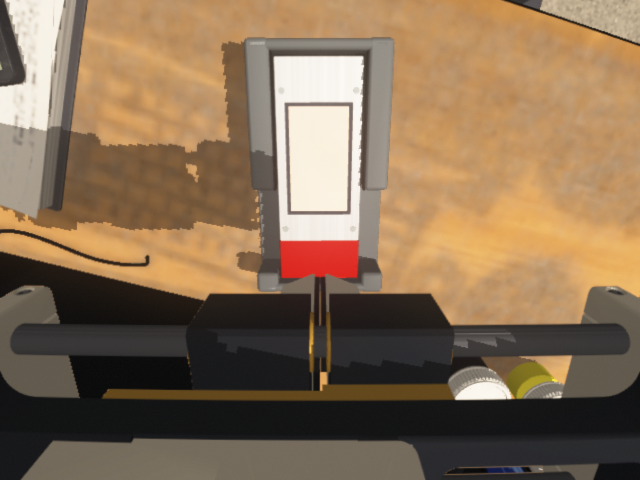

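View pics/s2.png

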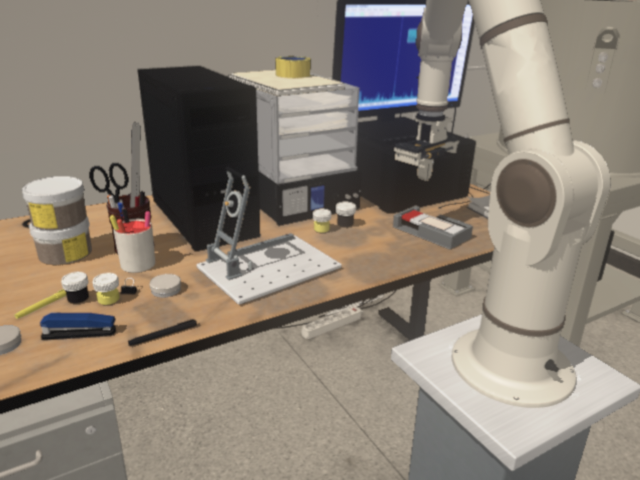

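Run:
```python
from geo import *
from bench import *
cal=get_calibration("wrist"); T=np.linalg.inv(cal["T_tool_cam"])
c2=dict(cal); c2["rvec"]=R.from_matrix(T[:3,:3]).as_rotvec(); c2["tvec"]=T[:3,3]
print(proj([[0,0,0],[0,0,-.019],[0,0,-.038],[0.01,0,0],[-.01,0,0],[0,.046,0],[0,-.046,0],[0,.046,-.019]],c2))
i=cv2.imread("pics/w2.png")[:,:,::-1]; crop(i,240,220,400,330,5,"pics/c_w2.png")
i=cv2.imread("pics/w1.png")[:,:,::-1]; crop(i,130,250,510,420,2,"pics/c_w1b.png")
i=cv2.imread("pics/s2.png")[:,:,::-1]; crop(i,370,100,490,250,4,"pics/c_s2.png")
```

```text
[[319.94801593 265.35680119]
 [319.92915244 278.77634023]
 [319.90630161 295.00114843]
 [319.96198555 249.49495172]
 [319.934406   280.76266827]
 [397.35727669 265.38722011]
 [242.57455512 265.22723829]
 [404.65746424 278.78288177]]
```

View pics/c_w2.png

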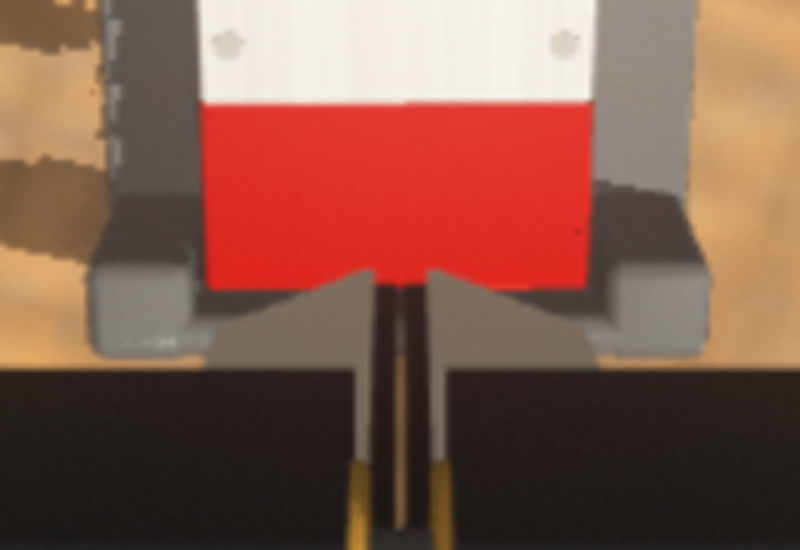

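View pics/c_w1b.png

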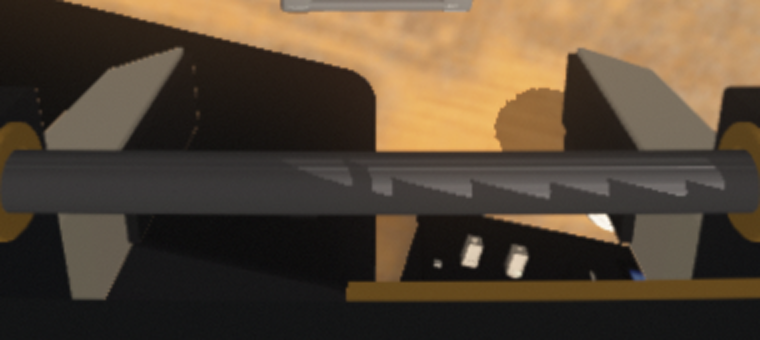

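View pics/c_s2.png

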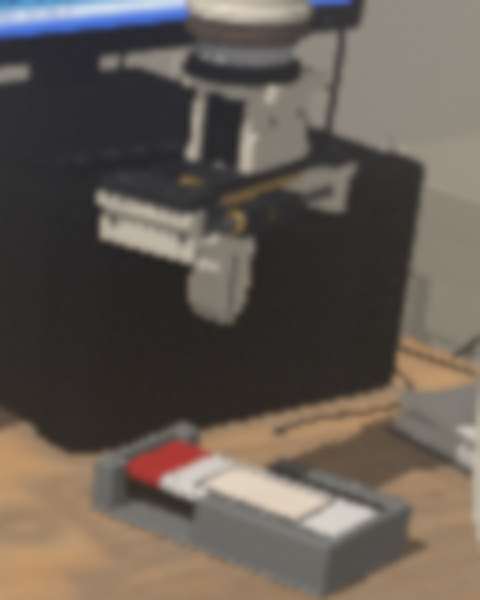

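Run:
```python
from geo import *
from bench import *
cs=get_calibration("scene"); st=state(); e=st["eef_pos"]; M=R.from_rotvec(st["orientation"]).as_matrix()
for x in (-.01,0,.01):
  for z in (0,-.01,-.02,-.03): print(x,z,(proj(e+M@[x,0,z],cs)[0]-[370,100])*4)
```

```text
-0.01 0 [197.1772905  359.81476778]
-0.01 -0.01 [198.57435348 346.09929273]
-0.01 -0.02 [199.97962668 332.30544891]
-0.01 -0.03 [201.39318526 318.43253668]
0 0 [209.13958238 363.69087676]
0 -0.01 [210.57685543 349.92680687]
0 -0.02 [212.02261294 336.08375295]
0 -0.03 [213.47693292 322.16100688]
0.01 0 [221.20635873 367.60069581]
0.01 -0.01 [222.68449128 353.78769482]
0.01 -0.02 [224.17138879 339.89508723]
0.01 -0.03 [225.66713218 325.92215627]
```

Run:
```python
from geo import *
from bench import *
g=w([0,.042,0],PL)[0]
print(solve_ik([g[0],g[1],-.04],state()["orientation"]))
gripper_open()
line_to([g[0],g[1],.02],velocity=.25); print(state()["force"])
print(line_to([g[0],g[1],-.04],velocity=.05,stop_force=5)); st=state();print(st["t"],st["eef_pos"],st["width"],st["force"])
cv2.imwrite("pics/w3.png",snapshot("wrist")[:,:,::-1]);cv2.imwrite("pics/s3.png",snapshot("scene")[100:260,360:500,::-1].repeat(4,0).repeat(4,1))
```

```text
[ 0.04127498  0.73430733  0.43389784  1.82909698 -0.46300538  0.68276703
  2.560612  ]
[0.29959137 0.11295409 1.19891924]
True
10.7583 [ 0.54999148 -0.23939785 -0.03113679] 0.09194228516253285 [-2.42029871  0.9790099   7.59416676]
```

View pics/w3.png

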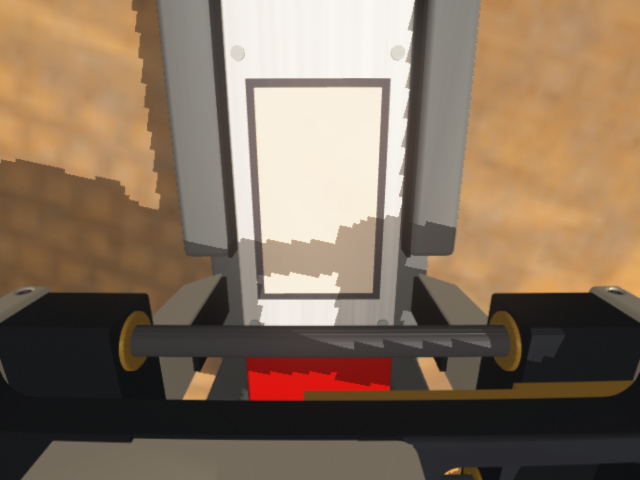

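View pics/s3.png

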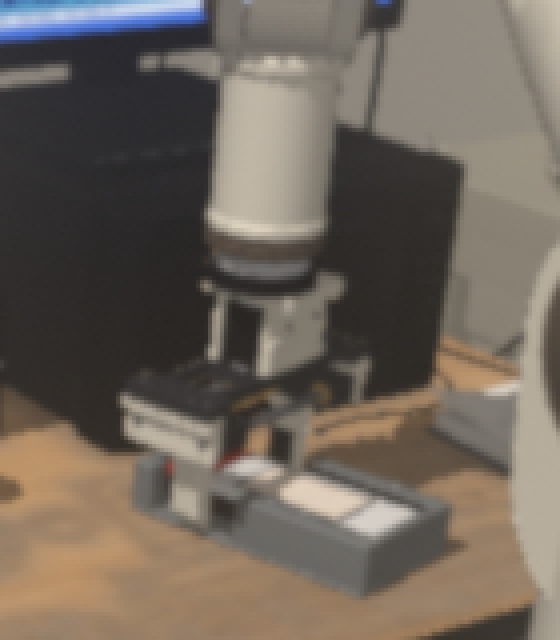

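Run:
```python
from geo import *
from bench import *
g=w([0,.042,0],PL)[0]
line_to([g[0],g[1],-.0095],velocity=.1); gripper_close(); st=state();print(st["t"],st["eef_pos"],st["width"],st["force"])
line_to([g[0],g[1],.06],velocity=.15);st=state();print(st["t"],st["eef_pos"],st["width"],st["force"],st["torque"])
cv2.imwrite("pics/w4.png",snapshot("wrist")[:,:,::-1]);cv2.imwrite("pics/s4.png",snapshot("scene")[100:260,360:500,::-1].repeat(4,0).repeat(4,1))
```

```text
11.8 [ 0.55027515 -0.23947096 -0.00978221] 0.06327590844965475 [ 0.13974432 -0.45965158 -0.86870507]
12.4167 [ 0.55017889 -0.23900362  0.05959386] 0.06359216990686477 [ 0.09265024  0.29612772 -1.95174208] [ 0.01097932 -0.07817165  0.02754113]
```

View pics/w4.png

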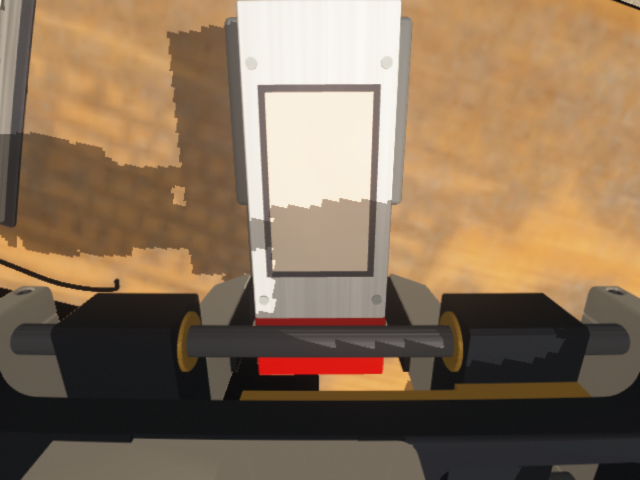

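View pics/s4.png

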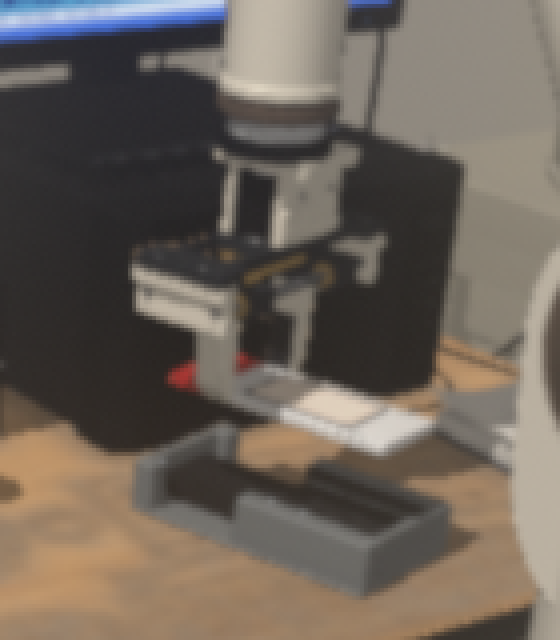

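Run:
```python
from geo import *
from bench import *
g=w([0,.042,0],DK)[0]; o=down(DK[2]+np.pi)
goto([g[0],g[1],.03],o); print(state()["t"],state()["force"])
line_to([g[0],g[1],-.02],velocity=.12)
print(line_to([g[0],g[1],-.036],velocity=.04,stop_force=3)); st=state();print(st["t"],st["eef_pos"],st["width"],st["force"],st["torque"])
gripper_open(); st=state();print(st["t"],st["force"])
g=w([0,-.042,0],DK)[0]
line_to(np.r_[st["eef_pos"][:2],.03],velocity=.2)
goto([g[0],g[1],.08],o);st=state()
np.save("st_w5.npy",np.r_[st["eef_pos"],st["orientation"]]); print(st["t"])
cv2.imwrite("pics/w5.png",snapshot("wrist")[:,:,::-1]);cv2.imwrite("pics/t5.png",snapshot("top")[:,:,::-1])
```

```text
13.4583 [ 0.81258321 -1.03996244 -1.8586274 ]
True
14.425 [ 0.48822031 -0.01186875 -0.0343342 ] 0.0635524907704327 [-0.74959949  0.48820927  3.8729295 ] [-0.03380953  0.06954114  0.11189599]
15.1 [ 0.37121846 -0.82554736 -0.82560087]
16.225
```

View pics/w5.png

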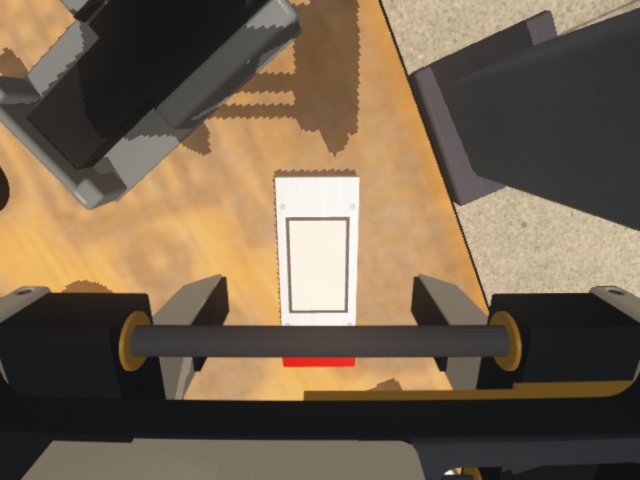

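View pics/t5.png

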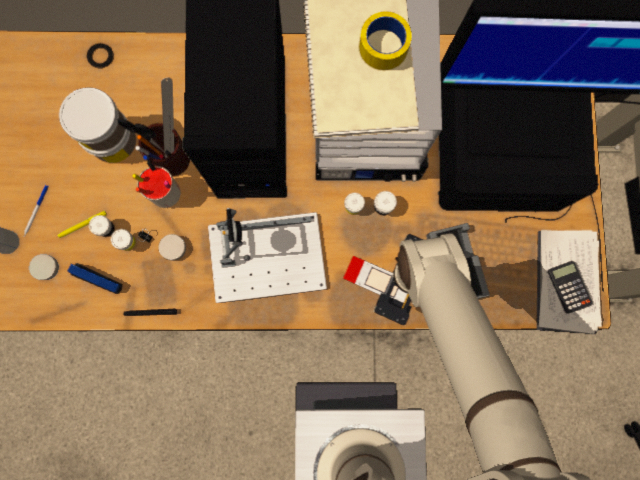

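Run:
```python
import cv2
from h import *
i=cv2.imread("pics/w5.png")[:,:,::-1]
crop(i,265,165,370,375,2.8,"pics/c_w5.png")
i=cv2.imread("pics/t5.png")[:,:,::-1]
crop(i,335,245,425,325,7,"pics/c_t5.png")
```

```text
(no output)
```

View pics/c_w5.png

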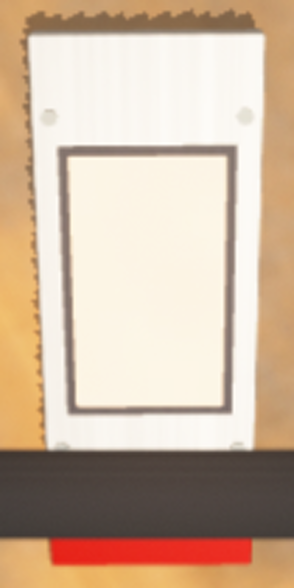

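View pics/c_t5.png

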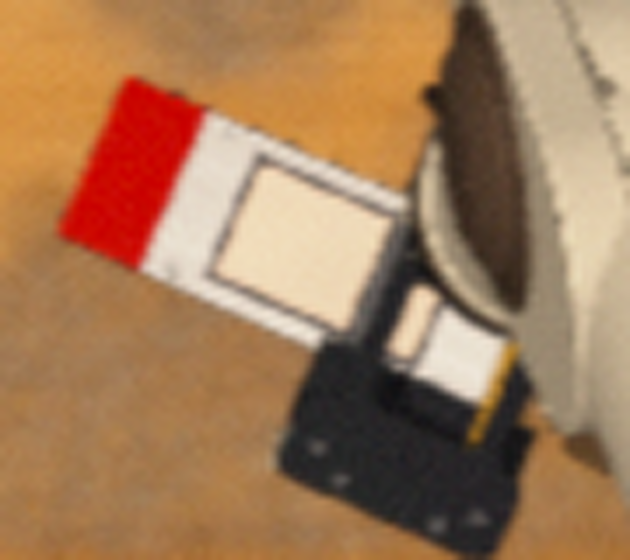

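Run:
```python
from geo import *
from bench import *
s=np.load("st_w5.npy");st=dict(eef_pos=s[:3],orientation=s[3:])
un=lambda p,x0,y0,k:np.array([x0,y0])+(np.array(p)+.5)/k-.5
loc=np.array([(32,-85,8),(-32,-85,8),(-32,85,8),(32,85,8)])*1e-3
p,r=fit(un([(28,34),(264,34),(251,563),(52,565)],265,165,2.8),loc,get_calibration("wrist"),st); print(p,r,DK)
p,r=fit(un([(62,232),(130,77)],335,245,7),loc[2:],get_calibration("top")); print(p,r)
```

```text
[ 0.47119733 -0.05037403 -0.41969282] [[-0.4064784  -0.00599572]
 [ 0.49287068 -0.6622973 ]
 [ 0.05194669  0.62245089]
 [-0.15356063  0.38848722]] [ 0.47   -0.05   -0.4266]
[ 0.46972696 -0.05034202 -0.4193516 ] [[-0.13966914  0.31692218]
 [ 0.14073543 -0.32112005]]
```

```bash
cat >> geo.py <<'E'
DK=np.array([.4704,-.0503,-.4200])
def slant(JG,phi=-.55,g=.004,d=.008):
    n=rz(phi)@np.array([-(.037+g),.085-d]); o=np.array([.0035,.05])-n
    return np.r_[rz(JG[2])@o+JG[:2],JG[2]+phi]
E
python3 - <<'E'
from geo import *
from bench import *
g=w([0,-.042,0],DK)[0]; o=down(DK[2]+np.pi)
goto([g[0],g[1],0.0],o)
print(line_to([g[0],g[1],-.0333],velocity=.08,stop_force=6)); gripper_close(); st=state();print(st["t"],st["eef_pos"],st["width"],st["force"])
line_to([g[0],g[1],.02],velocity=.12);st=state();print(st["t"],st["width"],st["force"],st["torque"])
S=slant(JG);print(S); g=w([0,-.042,0],S)[0]
goto([g[0],g[1],.03],down(S[2]+np.pi));st=state()
np.save("st_w6.npy",np.r_[st["eef_pos"],st["orientation"]]); print(st["t"],st["width"])
cv2.imwrite("pics/w6.png",snapshot("wrist")[:,:,::-1]);cv2.imwrite("pics/t6.png",snapshot("top")[:,:,::-1]);cv2.imwrite("pics/s6.png",snapshot("scene")[:,:,::-1])
i=cv2.imread("pics/t6.png")[:,:,::-1];crop(i,200,190,340,305,5.5,"pics/c_t6.png")
i=cv2.imread("pics/s6.png")[:,:,::-1];crop(i,180,130,350,310,3.3,"pics/c_s6.png")
E
```

```text
False
17.875 [ 0.45342888 -0.08874081 -0.03311821] 0.0631585047088368 [-0.55574679 -1.05222282  1.74080666]
18.4667 0.06363078504552908 [ 0.11161751 -0.23015337 -2.98224029] [-0.03368431  0.18731085  0.03847608]
[ 0.53151363  0.19820661 -0.4266    ]
19.4667 0.06333474944384093
```

View pics/w6.png

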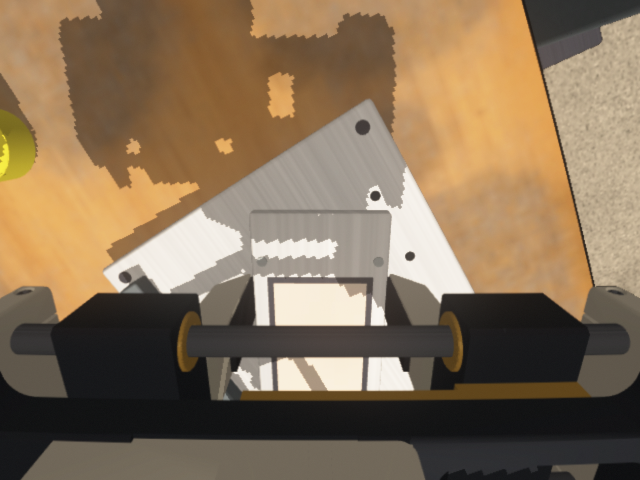

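View pics/c_t6.png

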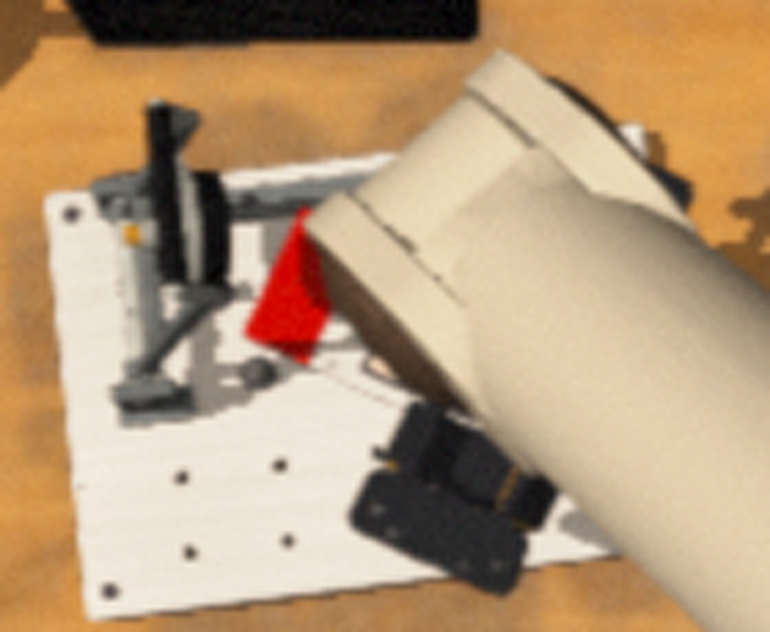

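View pics/c_s6.png

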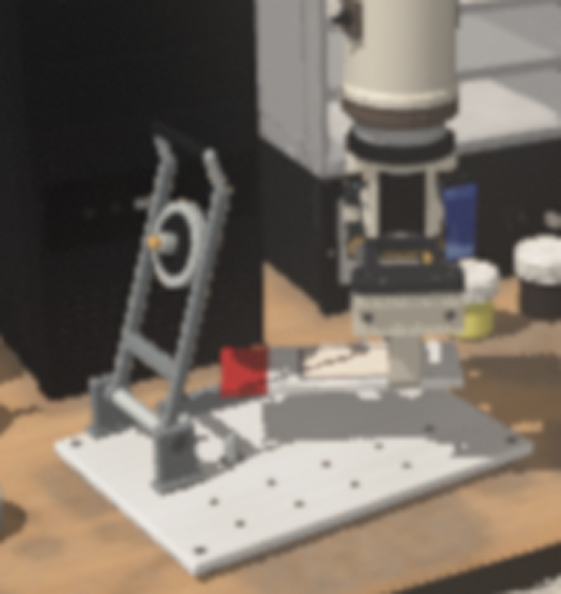

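Run:
```python
import cv2
from h import *
i=cv2.imread("pics/w6.png")[:,:,::-1]
crop(i,95,90,415,290,2.5,"pics/c_w6.png")
```

```text
(no output)
```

View pics/c_w6.png

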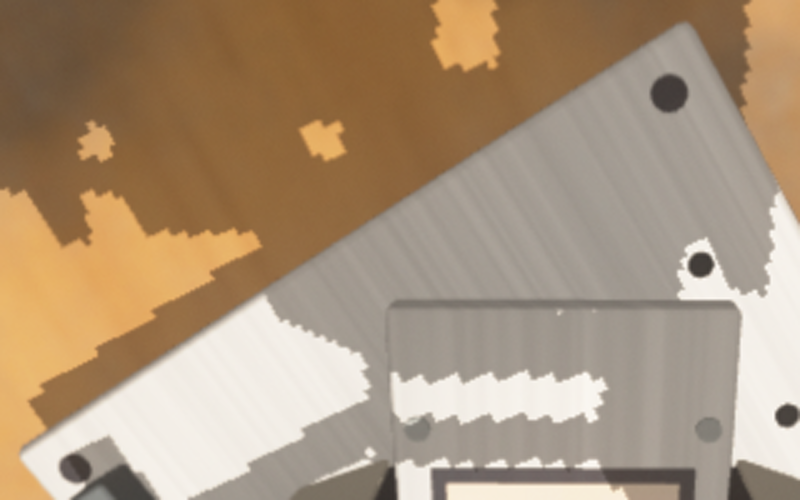

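Run:
```python
from geo import *
from bench import *
s=np.load("st_w6.npy");st=dict(eef_pos=s[:3],orientation=s[3:]);cal=get_calibration("wrist")
un=lambda p,x0,y0,k:np.array([x0,y0])+(np.array(p)+.5)/k-.5
J=np.array([(-100,-140,16),(100,-140,16)])*1e-3
p,r=fit(un([(690,20),(18,452)],95,90,2.5),J,cal,st);print(p,r,JG)
b=back(un([(690,20),(18,452)],95,90,2.5),.016,cal,st);print(np.linalg.norm(b[0]-b[1]))
# plate plain end in hand: expect top at z = .03+.0335+.008
S=slant(JG)
pc=un([(387,306),(742,306)],95,90,2.5)
print(proj(w(np.array([(32,-85,71.5),(-32,-85,71.5)])*1e-3,S),cal,st),pc)
for z in (.06,.0655,.0715): bb=back(pc,z,cal,st);print(z,np.linalg.norm(bb[0]-bb[1]))
```

```text
[0.53020651 0.23411277 0.12357543] [[ 1.23948251 -0.67003064]
 [-1.48585564  1.25531734]] [0.52873 0.23522 0.1234 ]
0.1978020800015697
[[249.68394331 217.66363968]
 [393.51882066 217.53404211]] [[249.5 212.1]
 [391.5 212.1]]
0.06 0.06765775368384559
0.0655 0.06537630900423137
0.0715 0.06288746026283407
```

```bash
cat >> geo.py <<'E'
JG=np.array([.5295,.2347,.1235])
E
python3 - <<'E'
from geo import *
from bench import *
S=slant(JG,d=.0095); g=w([0,-.042,0],S)[0]; o=down(S[2]+np.pi)
line_to([g[0],g[1],.0],o,velocity=.1)
i=snapshot("top");crop(i,200,190,340,305,5.5,"pics/c_t7.png")
i=snapshot("scene");crop(i,200,190,320,290,6,"pics/c_s7.png"); print(state()["t"],state()["force"])
E
```

```text
20.1667 [ 0.31252854  0.02328274 -1.82152326]
```

View pics/c_t7.png

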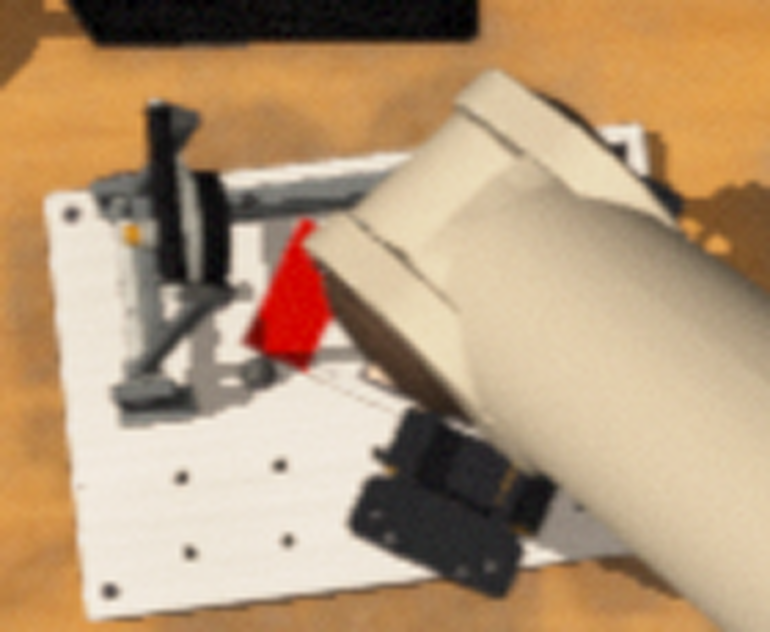

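View pics/c_s7.png

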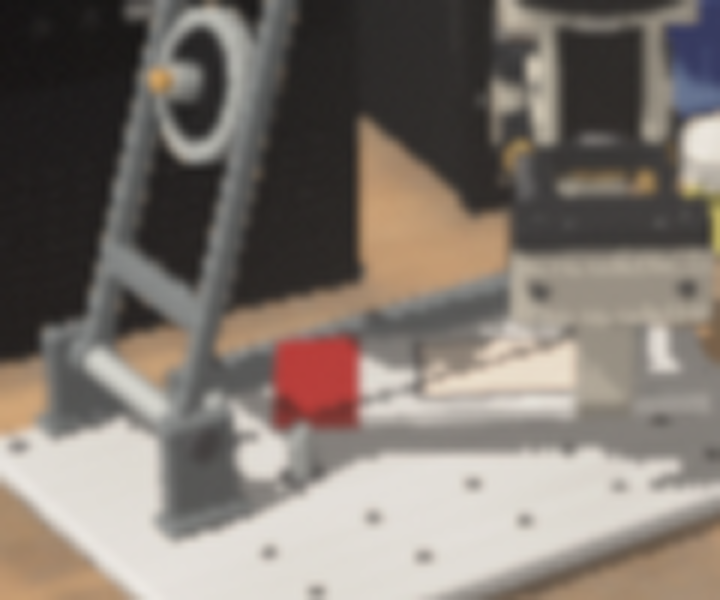

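Run:
```python
from geo import *
from bench import *
S=slant(JG,d=.0095);cal=get_calibration("top");cs=get_calibration("scene")
L=np.array([(32,85,41.5),(-32,85,41.5),(-32,51,41.5)])*1e-3
print((proj(w(L,S),cal)-[200,190])*5.5)
print((proj(w(L,S),cs)-[200,190])*6)
print((proj(w([.0035,.05,.038],JG),cal)-[200,190])*5.5,(proj(w([.0035,.05,.038],JG),cs)-[200,190])*6)
```

```text
[[300.91291493 210.86244229]
 [240.51763213 337.29287091]
 [308.58109094 367.94757195]]
[[274.5169736  328.45780114]
 [270.70918298 402.77933298]
 [359.59880573 400.01552328]]
[[251.90223509 364.86307604]] [[295.53201483 421.06270585]]
```

Run:
```python
from geo import *
from bench import *
S=slant(JG,d=.0095); g=w([0,-.042,0],S)[0]; o=down(S[2]+np.pi)
print(line_to([g[0],g[1],-.019],velocity=.05,stop_force=3)); st=state();print(st["t"],st["eef_pos"],st["width"],st["force"])
i=snapshot("top");crop(i,200,190,340,305,5.5,"pics/c_t8.png")
i=snapshot("scene");crop(i,200,190,320,290,6,"pics/c_s8.png")
```

```text
True
20.55 [ 0.51591412  0.16077615 -0.01754499] 0.06337149752006899 [ 1.00114354 -1.22937371  1.10956761]
```

View pics/c_t8.png

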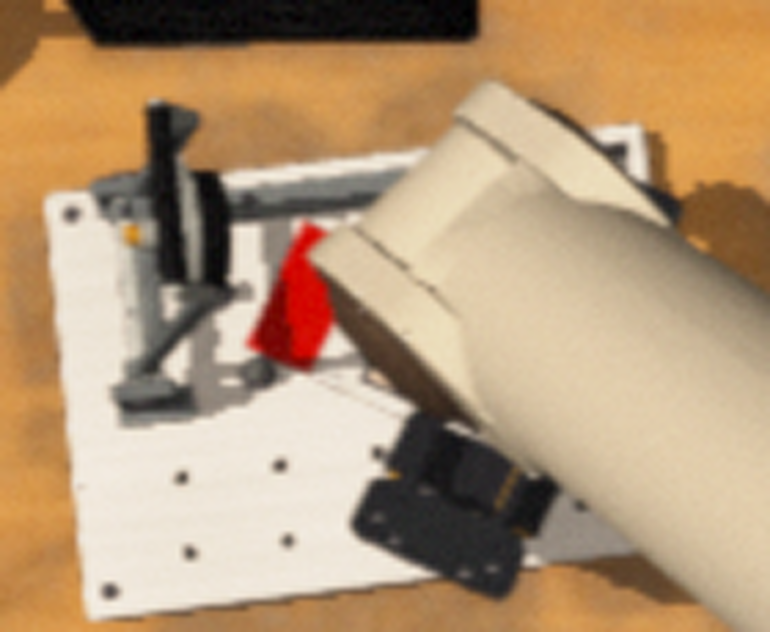

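View pics/c_s8.png

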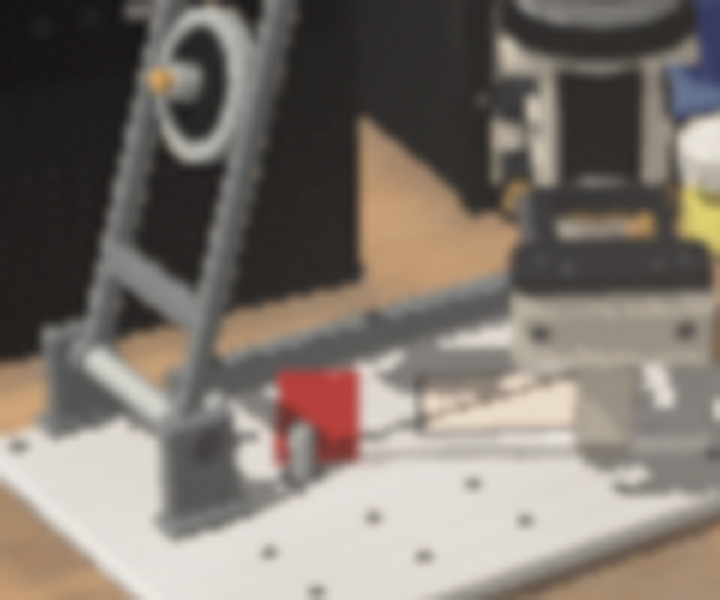

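Run:
```python
from geo import *
from bench import *
e=state()["eef_pos"]
gripper_open(); dwell(.1)
line_to([e[0],e[1],.03],velocity=.2); print(state()["t"])
o=down(JG[2]+np.pi/2)
g=w([-.096,-.064,0],JG)[0]
goto([g[0],g[1],.05],o); gripper_close(); st=state(); print(st["t"],st["eef_pos"],st["force"],st["joint_pos"])
np.save("st_w9.npy",np.r_[st["eef_pos"],st["orientation"]])
cv2.imwrite("pics/w9.png",snapshot("wrist")[:,:,::-1])
i=snapshot("top");cv2.imwrite("pics/t9.png",i[:,:,::-1]);crop(i,200,190,340,305,5.5,"pics/c_t9.png")
```

```text
21.8167
24.125 [0.4420953  0.15936569 0.04999041] [0.68521348 0.14016519 0.18355263] [-0.05982326  0.39032722 -0.40175825  2.10393442  0.23605455  0.68947855
  1.07662279]
```

View pics/c_t9.png

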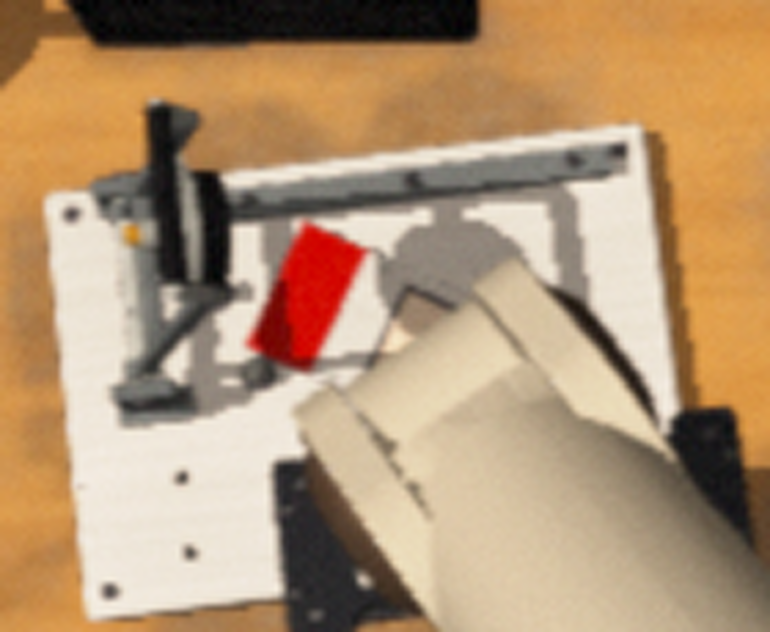

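View pics/w9.png

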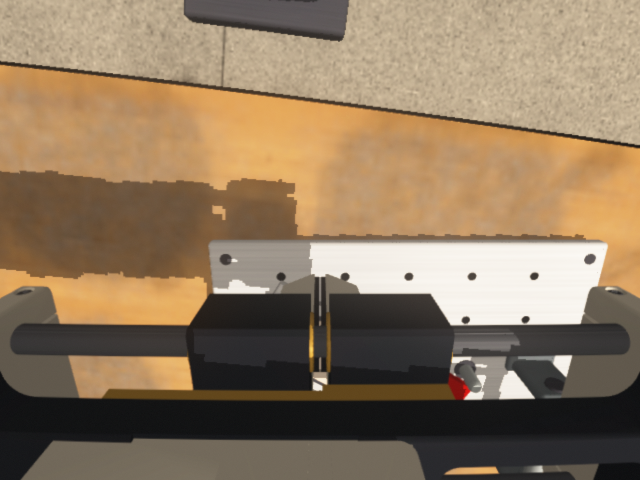

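Run:
```python
from geo import *
from bench import *
un=lambda p,x0,y0,k:np.array([x0,y0])+(np.array(p)+.5)/k-.5
cal=get_calibration("top")
L=np.array([(32,85,24),(32,51,24),(-32,85,24),(-32,51,24)])*1e-3
p,r=fit(un([(308,222),(368,250),(250,343),(308,370)],200,190,5.5),L,cal);print(p,r,slant(JG,d=.0095))
J0=np.array([.52873,.23522,.1234])
rel=lambda P,J:(np.r_[rz(-J[2])@(P[:2]-J[:2])*1e3,P[2]-J[2]])
print("rel top jig",rel(p,J0),"rel avg",rel(p,JG))
for J in (J0,JG):
  c=w([-.032,.085,0],p)[0]; print("corner in jig",rz(-J[2])@(c[:2]-J[:2]))
s=np.load("st_w9.npy");st=dict(eef_pos=s[:3],orientation=s[3:])
p2,r2=fit([(209,240.5),(607,240.5)],np.array([(-100,-140,16),(-100,140,16)])*1e-3,get_calibration("wrist"),st);print(p2,r2)
```

```text
[ 0.53291981  0.2004638  -0.43850228] [[-0.40981281 -0.61136662]
 [ 0.77296371 -0.10701885]
 [-0.98561143 -0.02028005]
 [ 0.62500224  0.72327125]] [ 0.53290786  0.19905252 -0.4265    ]
rel top jig [ -0.12008634 -35.00762235  -0.56190228] rel avg [ -0.82366557 -34.39671727  -0.56200228]
corner in jig [0.01808788 0.05397254]
corner in jig [0.01739319 0.05458163]
[0.52985202 0.23293882 0.12300745] [[-2.64697923  0.2635421 ]
 [ 2.80560367  0.71213023]]
```

Run:
```python
from geo import *
from bench import *
J=lambda x,y,z:np.r_[w([x,y,0],JG)[0][:2],z]
print(line_to(J(-.096,-.064,-.0145),velocity=.15,stop_force=8))
print(state()["t"],state()["eef_pos"])
h=line_to(J(-.03,-.075,-.0145),velocity=.07,stop_force=6); st=state();print(h,st["t"],rz(-JG[2])@(st["eef_pos"][:2]-JG[:2]),st["force"])
if not h:
    h=line_to(J(.010,-.083,-.0145),velocity=.04,stop_force=5); st=state();print(h,st["t"],rz(-JG[2])@(st["eef_pos"][:2]-JG[:2]),st["force"])
cv2.imwrite("pics/w10.png",snapshot("wrist")[:,:,::-1])
i=snapshot("top");crop(i,200,190,340,305,5.5,"pics/c_t10.png")
i=snapshot("scene");crop(i,200,190,340,290,5.5,"pics/c_s10.png")
```

```text
False
24.8083 [ 0.44208784  0.15960733 -0.01440499]
False 25.9167 [-0.03008944 -0.0746292 ] [ 0.46105    -0.40802427  0.5819782 ]
True 26.6833 [ 0.00024162 -0.08160468] [ 0.5403522  -0.23106924 -0.72721119]
```

View pics/c_t10.png

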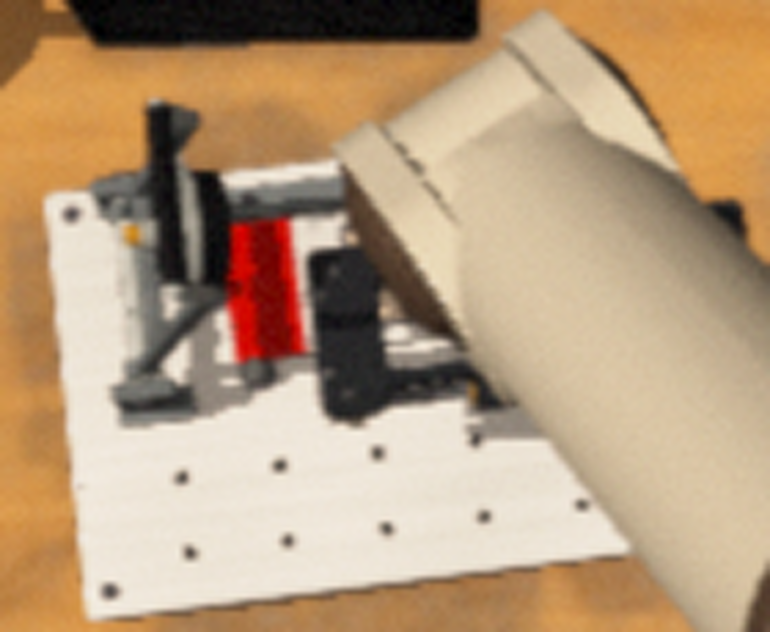

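View pics/c_s10.png

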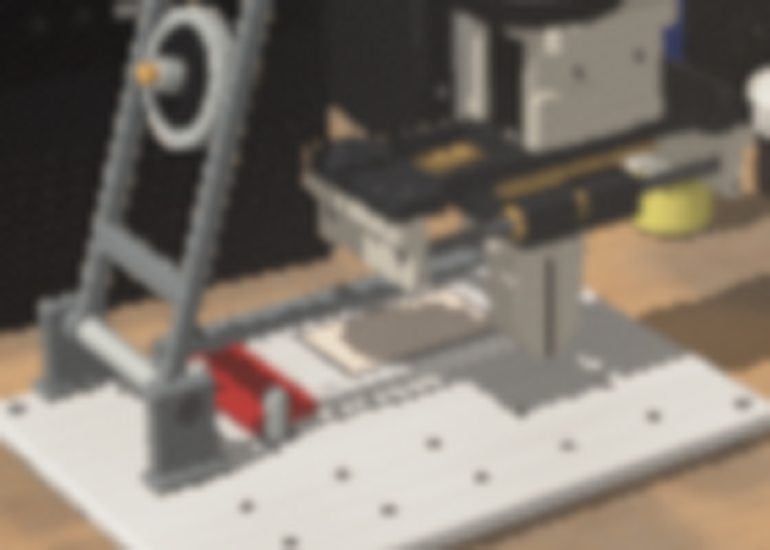

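Run:
```python
from geo import *
from bench import *
un=lambda p,x0,y0,k:np.array([x0,y0])+(np.array(p)+.5)/k-.5
cal=get_calibration("top")
L=np.array([(32,51,24),(-32,51,24),(-32,85,24)])*1e-3
p,r=fit(un([(290,218),(303,353),(240,363)],200,190,5.5),L,cal);print(p,r)
J0=np.array([.52873,.23522,.1234])
print(rz(-J0[2])@(p[:2]-J0[:2]),p[2]-J0[2])
J=lambda x,y,z:np.r_[w([x,y,0],JG)[0][:2],z]
line_to(J(-.015,-.082,-.0145),velocity=.1)
line_to(J(-.015,-.160,-.0145),velocity=.2)
line_to(J(.050,-.160,-.0145),velocity=.2)
st=state();print(st["t"],st["force"])
i=snapshot("top");crop(i,200,190,340,305,5.5,"pics/c_t11.png")
```

```text
[0.57446778 0.21598297 0.14708476] [[-0.01195849 -0.14147726]
 [ 0.98443629 -0.00888353]
 [-0.97080444  0.14501143]]
[ 0.04302216 -0.02472048] 0.023684759724304824
28.1417 [-0.55971401 -0.2504467   0.62611688]
```

View pics/c_t11.png

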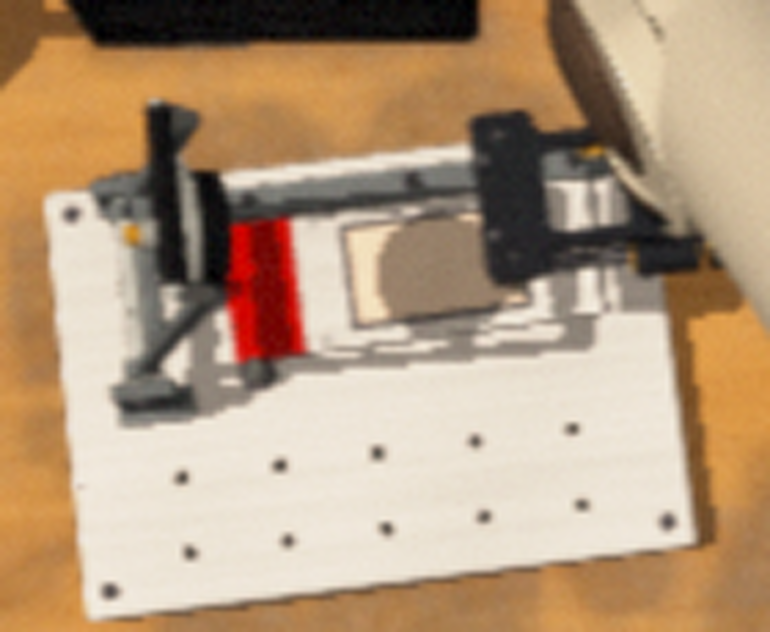

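Run:
```python
from geo import *
from bench import *
J=lambda x,y,z:np.r_[w([x,y,0],JG)[0][:2],z]
h=line_to(J(.050,-.118,-.0145),velocity=.04,stop_force=4.5)
st=state();print(h,st["t"],rz(-JG[2])@(st["eef_pos"][:2]-JG[:2]),st["force"])
i=snapshot("top");crop(i,200,190,340,305,5.5,"pics/c_t12.png")
line_to(J(.050,-.165,-.0145),velocity=.2)
line_to(J(.050,-.165,.05),velocity=.3)
print(state()["t"])
i=snapshot("scene");crop(i,190,160,340,290,5,"pics/c_s12.png")
cv2.imwrite("pics/w12.png",snapshot("wrist")[:,:,::-1])
```

```text
False 29.3917 [ 0.05007621 -0.11825345] [ 0.52574326 -0.40506449  0.07102497]
30.1917
```

View pics/c_t12.png

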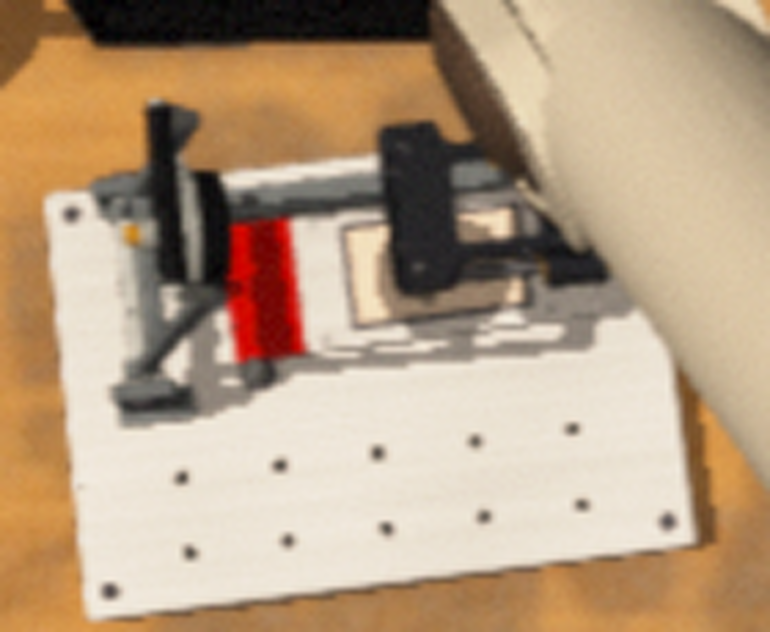

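View pics/c_s12.png

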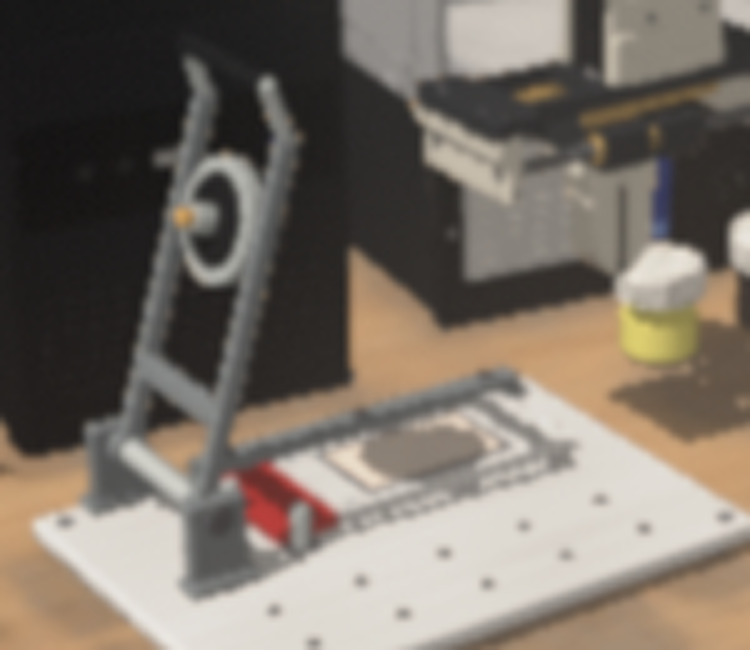

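Run:
```python
from geo import *
from bench import *
J=lambda x,y,z:np.r_[w([x,y,0],JG)[0][:2],z]
line_to(J(.050,-.135,-.0145),velocity=.25)
h=line_to(J(.050,-.098,-.0145),velocity=.03,stop_force=4.5)
st=state();print(h,st["t"],rz(-JG[2])@(st["eef_pos"][:2]-JG[:2]),st["force"])
i=snapshot("top");crop(i,200,190,340,305,5.5,"pics/c_t13.png")
cv2.imwrite("pics/w13.png",snapshot("wrist")[:,:,::-1])
i=snapshot("scene");crop(i,190,160,340,290,5,"pics/c_s13.png")
```

```text
True 31.4333 [ 0.05005734 -0.11769292] [-1.50103574 -1.36760377  4.97968326]
```

View pics/c_t13.png

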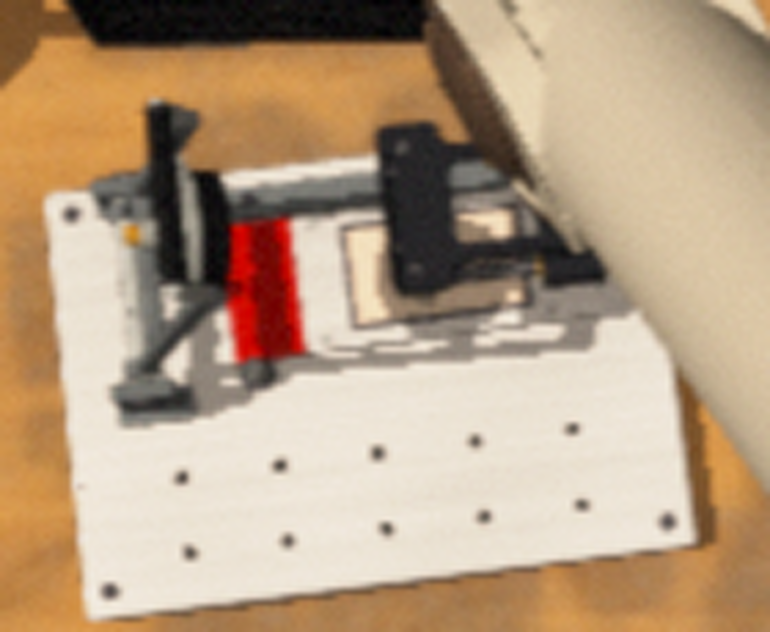

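View pics/w13.png

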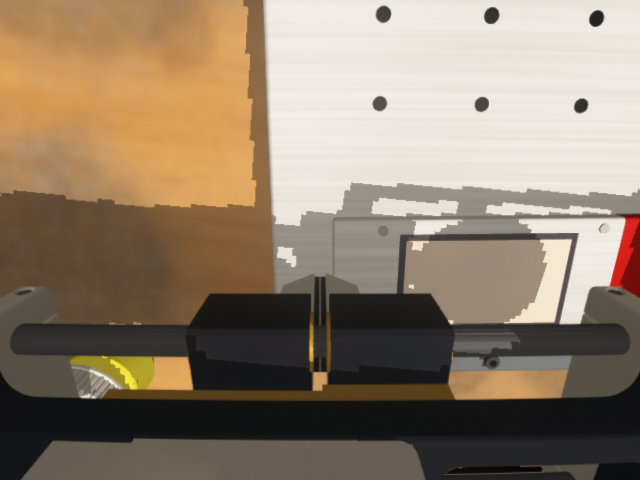

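View pics/c_s13.png

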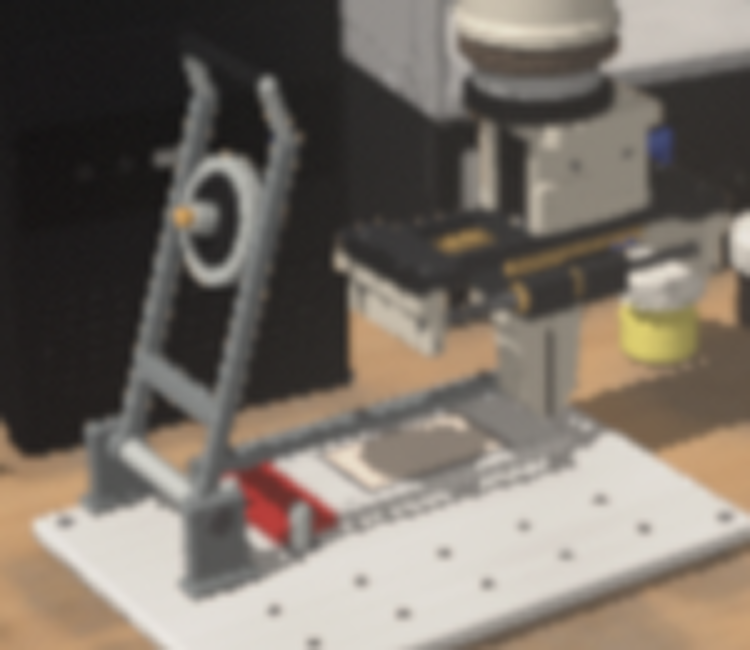

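Run:
```python
from geo import *
from bench import *
st=state(); cal=get_calibration("wrist")
i=cv2.imread("pics/w13.png")[:,:,::-1];crop(i,240,150,640,300,2,"pics/c_w13.png")
L=lambda x,y,z:np.r_[x,y,z]/1e3
T=np.array([L(-100,-140,16),L(11,-140,16),L(11,-110,24),L(11,26,24),L(43,-110,24),L(11,60,24)])
print((proj(w(T,JG),cal,st)-[240,150])*2)
a=back([[333,218],[333,270],[620,217.5]],.024,cal,st); b=back([[268,100],[273,215]],.016,cal,st)
for q in (a,b): print((q[:,:2]-JG[:2])@rz(JG[2])*1e3)
```

```text
[[  46.38717653 -417.97006335]
 [  66.08840921  127.26520603]
 [ 192.94655149  135.69324268]
 [ 774.60645248  136.84879613]
 [ 191.10154842  264.11228701]
 [ 910.01708441  137.35874437]]
[[  11.07340552 -111.58373152]
 [  36.70533729 -111.30255453]
 [  10.56711998   22.30679862]]
[[ -40.20036747 -140.30922519]
 [  11.67353925 -140.04716754]]
```

View pics/c_w13.png

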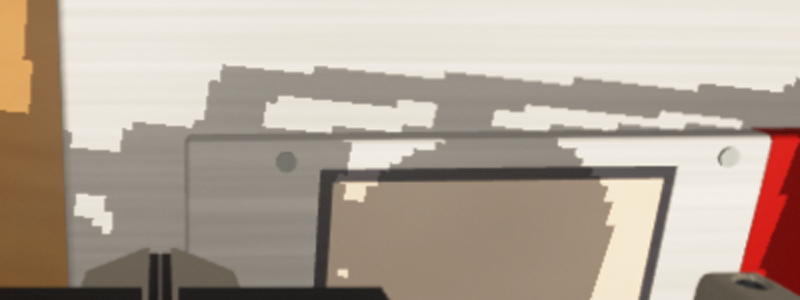

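Run:
```python
from geo import *
from bench import *
cal=get_calibration("top")
print(back([[318,180],[425,180],[285,195],[190,195]],0,cal),back([[318,180],[285,195]],.1,cal))
g=w([.043,-.14,0],JG)[0]
print(g,solve_ik([g[0],g[1],-.0145],down(JG[2])))
```

```text
[[ 0.73388057  0.10403295  0.        ]
 [ 0.7339962  -0.1767321   0.        ]
 [ 0.69354211  0.19009011  0.        ]
 [ 0.69324648  0.43633364  0.        ]] [[0.70579931 0.10461416 0.1       ]
 [0.66822525 0.1847738  0.1       ]]
[0.58941857 0.10106331 0.        ] [-0.25031089  0.64183529  0.04666157  1.82464661 -0.04463912  0.67611933
 -0.05459745]
```

Run:
```python
from geo import *
from bench import *
J=lambda x,y,z:np.r_[w([x,y,0],JG)[0][:2],z]
line_to(J(.050,-.130,-.0145),velocity=.1)
line_to(J(.043,-.145,.02),velocity=.2)
goto(J(.043,-.142,.02),down(JG[2])); line_to(J(.043,-.140,-.0145),velocity=.2)
print(state()["t"],state()["force"])
h=line_to(J(.043,-.110,-.0145),velocity=.03,stop_force=4)
st=state();print(h,st["t"],rz(-JG[2])@(st["eef_pos"][:2]-JG[:2]),st["force"])
np.save("st_w14.npy",np.r_[st["eef_pos"],st["orientation"]])
cv2.imwrite("pics/w14.png",snapshot("wrist")[:,:,::-1])
i=snapshot("top");crop(i,200,190,340,305,5.5,"pics/c_t14.png")
```

```text
33.725 [ 0.10637092 -0.85020537  0.46221537]
True 34.3833 [ 0.04289864 -0.12234093] [ 0.06618204 -0.64181081  0.4009098 ]
```

View pics/w14.png

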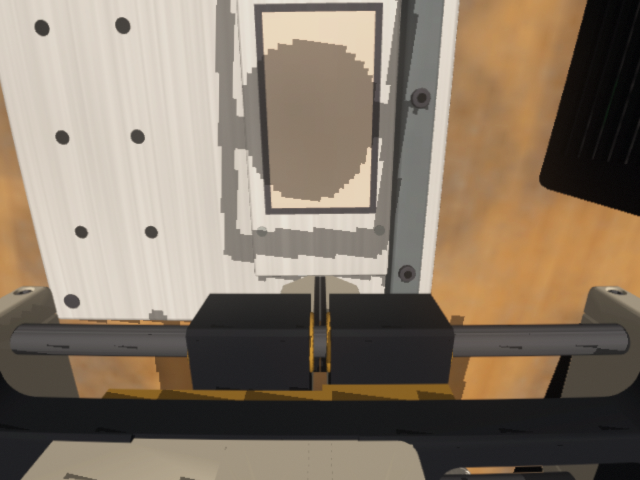

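View pics/c_t14.png

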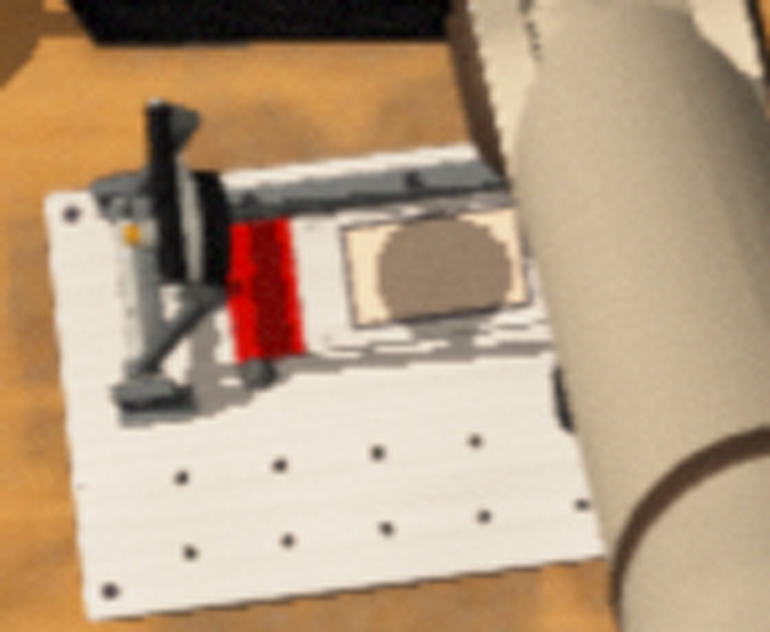

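Run:
```python
from geo import *
from bench import *
J=lambda x,y,z:np.r_[w([x,y,0],JG)[0][:2],z]
h=line_to(J(.043,-.108,-.0145),velocity=.02,stop_force=7)
st=state();print(h,st["t"],rz(-JG[2])@(st["eef_pos"][:2]-JG[:2]),st["force"])
line_to(J(.043,-.140,-.0145),velocity=.15)
line_to(J(.043,-.140,.10),velocity=.3)
st=state();print(st["t"])
np.save("st_w15.npy",np.r_[st["eef_pos"],st["orientation"]])
cv2.imwrite("pics/w15.png",snapshot("wrist")[:,:,::-1])
i=snapshot("scene");crop(i,190,160,340,290,5,"pics/c_s15.png")
```

```text
True 34.825 [ 0.0421753  -0.12248307] [ 0.63247068 -0.68969844 -0.36703205]
35.625
```

View pics/w15.png

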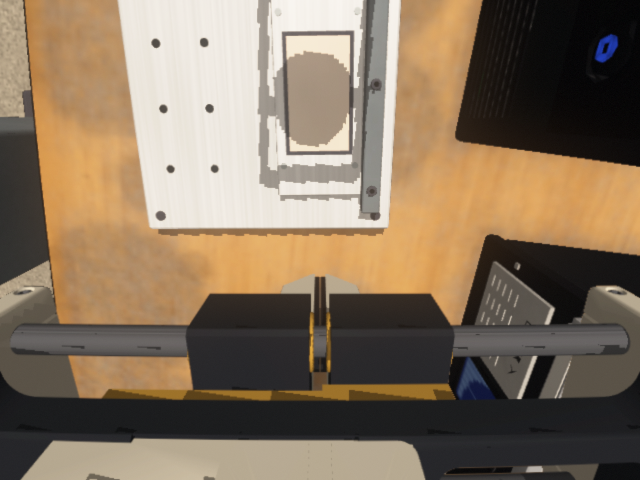

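Run:
```python
import cv2
from h import *
i=cv2.imread("pics/w15.png")[:,:,::-1]
crop(i,140,130,400,240,3,"pics/c_w15.png")
```

```text
(no output)
```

View pics/c_w15.png

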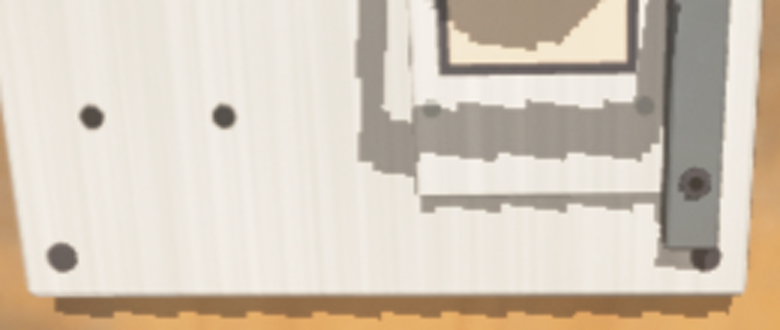

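View pics/c_s15.png

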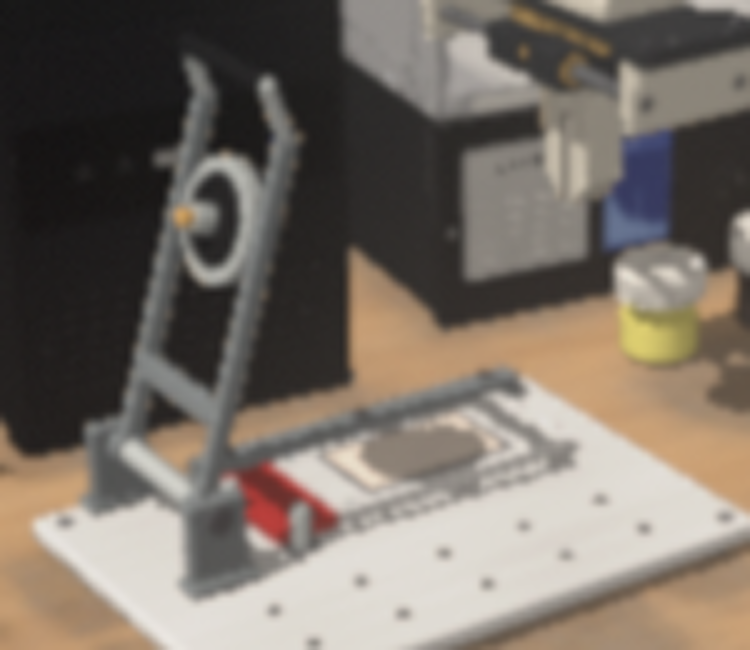

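Run:
```python
from geo import *
from bench import *
s=np.load("st_w15.npy");st=dict(eef_pos=s[:3],orientation=s[3:]);cal=get_calibration("wrist")
un=lambda p:np.array([140,130])+(np.array(p)+.5)/3-.5
p,r=fit(un([(28,293),(745,294)]),np.array([(-100,-140,16),(100,-140,16)])*1e-3,cal,st);print(p,r)
b=back(un([(421,193),(660,193),(412,0)]),.024,cal,st); print((b[:,:2]-p[:2])@rz(p[2])*1e3)
J0=JG
def bar(th,x=.043):
    return np.r_[w([x,.098-.195*np.cos(th)+.016*np.sin(th),0],JG)[0][:2],.05+.195*np.sin(th)+.016*np.cos(th)]
for th in (1.27,1,.8): print(th,bar(th))
for a in (np.pi/2,0):
  for l in ([.043,.10,.30],[.043,.09,.26],[.043,-.04,.16],[.043,-.097,.035]):
    g=w([l[0],l[1],0],JG)[0]; print(a,l,solve_ik([g[0],g[1],l[2]],down(JG[2]+a)))
```

```text
[0.53115639 0.23432311 0.12145759] [[-0.79550921  0.11937498]
 [ 0.78019808  0.04902002]]
[[  11.81950609 -110.29091271]
 [  73.96173544 -110.20995294]
 [  11.10493215  -61.97091353]]
1.27 [0.56533481 0.29508109 0.24098516]
1 [0.57142049 0.2460551  0.22273168]
0.8 [0.57542216 0.21381782 0.20103175]
1.5707963267948966 [0.043, 0.1, 0.3] [-0.33529411  0.42312409 -0.35710286  1.40261035  0.14790742  1.34216261
  0.99733194]
1.5707963267948966 [0.043, 0.09, 0.26] [-0.31529905  0.43878693 -0.36042324  1.47000796  0.15795163  1.26144479
  1.00174594]
1.5707963267948966 [0.043, -0.04, 0.16] [-0.11911341  0.45049476 -0.34120964  1.68660595  0.17039356  1.03376907
  1.17798064]
1.5707963267948966 [0.043, -0.097, 0.035] [-0.04645162  0.59317156 -0.31593785  1.79170997  0.24570518  0.79525449
  1.20936341]
0 [0.043, 0.1, 0.3] [-5.86758278e-01  4.00367026e-01  1.34727685e-03  1.41280906e+00
 -5.40920917e-04  1.32841692e+00 -4.61887718e-01]
0 [0.043, 0.09, 0.26] [-5.70687819e-01  4.14988441e-01 -1.85764950e-03  1.48020150e+00
  7.90177758e-04  1.24640345e+00 -4.49139650e-01]
0 [0.043, -0.04, 0.16] [-0.38761877  0.42772788  0.01251563  1.69668397 -0.00610291  1.01721869
 -0.24952203]
0 [0.043, -0.097, 0.035] [-0.30010589  0.57062488  0.01859169  1.80120356 -0.01442724  0.76989478
 -0.1506004 ]
```

```bash
cat >> geo.py <<'E'
JG=np.array([.5305,.2343,.1225])
def bary(th): return .098-.195*np.cos(th)+.016*np.sin(th), .05+.195*np.sin(th)+.016*np.cos(th)
E
python3 - <<'E'
from geo import *
from bench import *
from scipy.optimize import brentq
J=lambda x,y,z:np.r_[w([x,y,0],JG)[0][:2],z]
X=.038
line_to(J(X,-.12,.31),velocity=.35)
line_to(J(X,.105,.31),velocity=.35)
line_to(J(X,.105,.20),velocity=.25); print(state()["t"],state()["force"])
i=snapshot("scene");crop(i,170,100,330,280,3.3,"pics/c_s16.png")
h=line_to(J(X,.05,.20),velocity=.05,stop_force=2.5); st=state()
q=rz(-JG[2])@(st["eef_pos"][:2]-JG[:2]); print(h,st["t"],q,st["eef_pos"][2],st["force"])
i=snapshot("scene");crop(i,170,100,330,280,3.3,"pics/c_s17.png")
print(brentq(lambda t:bary(t)[0]-(q[1]-.016),.9,1.6))
E
```

```text
37.8583 [-0.60712181 -0.37308501  1.45074472]
False 39.1583 [0.03809526 0.05001164] 0.20010077283802782 [ 0.52297071 -0.27661118 -0.13175397]
1.1557520530406975
```

View pics/c_s17.png

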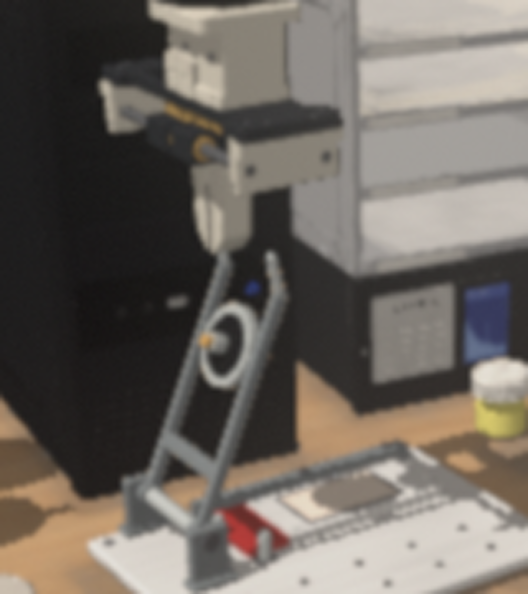

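Run:
```python
from geo import *
from bench import *
J=lambda x,y,z:np.r_[w([x,y,0],JG)[0][:2],z]
X=.038
for th in (1.08,1.0,.92,.85):
    y,z=bary(th); h=line_to(J(X,y+.016,z-.009-.034),velocity=.09,stop_force=10); st=state(); print(th,h,st["t"],st["force"])
    if h: break
i=snapshot("scene");crop(i,170,100,330,280,3.3,"pics/c_s18.png")
i=snapshot("top");crop(i,200,190,340,305,5.5,"pics/c_t18.png")
```

```text
1.08 False 39.575 [-0.6306628  -0.87715975  0.35516676]
1.0 False 39.9 [-0.21470694 -0.06097661 -0.47738563]
0.92 False 40.225 [ 0.05531677  0.43161396 -0.41292057]
0.85 False 40.525 [-0.4092076   0.15590376 -0.11815067]
```

View pics/c_s18.png

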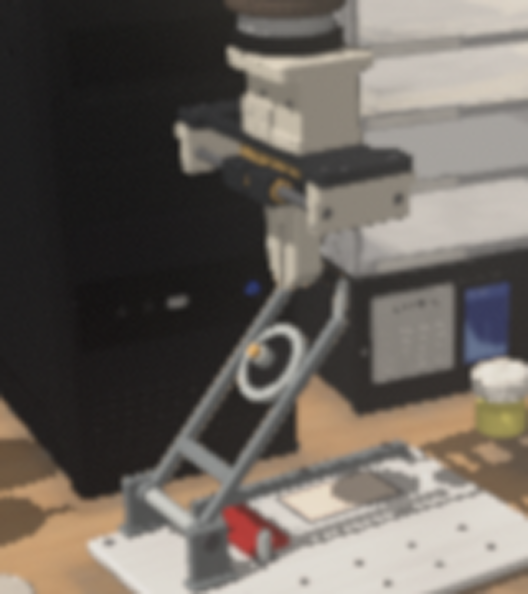

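Run:
```python
from geo import *
from bench import *
J=lambda x,y,z:np.r_[w([x,y,0],JG)[0][:2],z]
X=.038; top=.0055-.034
y,z=bary(.85)
line_to(J(X,y+.018,z+top+.015),velocity=.2)
line_to(J(X,y-.002,z+top+.015),velocity=.2)
for th in (.78,.65,.5,.35,.2,.08):
    y,z=bary(th); h=line_to(J(X,y,z+top),velocity=.1,stop_force=14); st=state(); print(th,h,st["t"],st["force"])
    if h: break
else:
    y,z=bary(-.05); y0,_=bary(0)
    h=line_to(J(X,y0,z+top),velocity=.04,stop_force=8); st=state(); print(h,st["t"],st["eef_pos"][2]-top,st["force"])
i=snapshot("scene");crop(i,170,100,330,280,3.3,"pics/c_s19.png")
i=snapshot("top");crop(i,200,190,340,305,5.5,"pics/c_t19.png")
```

```text
0.78 True 41.4667 [-0.05264    -0.26333717 -0.39219268]
```

View pics/c_s19.png

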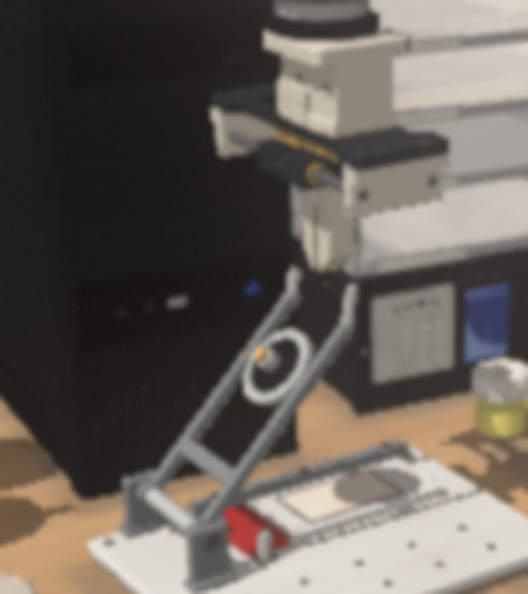

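Run:
```python
from geo import *
from bench import *
J=lambda x,y,z:np.r_[w([x,y,0],JG)[0][:2],z]
X=.038; top=.0055-.034
e=state()["eef_pos"]; print(rz(-JG[2])@(e[:2]-JG[:2]),e[2]-top,bary(.85),bary(.78))
for th in (.72,.6):
    y,z=bary(th); h=line_to(J(X,y,z+top),velocity=.06,stop_force=18); st=state(); print(th,h,st["t"],rz(-JG[2])@(st["eef_pos"][:2]-JG[:2]),st["eef_pos"][2]-top,st["force"])
    if h: break
i=snapshot("scene");crop(i,170,100,330,280,3.3,"pics/c_s20.png")
```

```text
[ 0.03848511 -0.02899588] 0.1999429650706732 (np.float64(-0.018676226965326836), np.float64(0.20705940933651681)) (np.float64(-0.02937566920518752), np.float64(0.19851410335227643))
0.72 False 41.9417 [ 0.03755595 -0.03782606] 0.19017413643228478 [-0.47768986 -0.07329091  0.15350044]
0.6 False 42.4833 [ 0.0377935  -0.05412758] 0.1728982899740932 [ 0.33663788  0.84260852 -0.17513564]
```

View pics/c_s20.png

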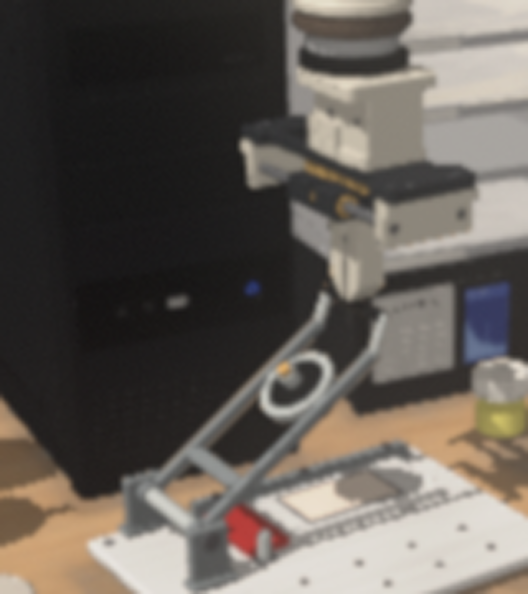

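Pushing from the top works: the fork follows the fingertips. Continue down.

Run:
```python
from geo import *
from bench import *
J=lambda x,y,z:np.r_[w([x,y,0],JG)[0][:2],z]
X=.038; top=.0055-.034
for th in (.48,.36,.24,.12,.06):
    y,z=bary(th); h=line_to(J(X,y,z+top),velocity=.07,stop_force=18); st=state(); print(th,h,st["t"],st["force"])
    if h: break
else:
    y,z=bary(-.06)
    h=line_to(J(X,bary(0)[0],z+top),velocity=.04,stop_force=9); st=state(); print(h,st["t"],st["eef_pos"][2]-top-.0,st["force"])
i=snapshot("scene");crop(i,170,100,330,280,3.3,"pics/c_s21.png")
i=snapshot("top");crop(i,200,190,340,305,5.5,"pics/c_t21.png")
```

```text
0.48 False 43.0167 [-0.33076092  0.76282171  0.28586642]
0.36 False 43.5 [-0.52546146  0.75089124  0.00585724]
0.24 False 43.9833 [-0.28252874  1.39125592  0.08003876]
0.12 False 44.4667 [ 0.32961309 -0.14446871  0.49356249]
0.06 False 44.7833 [0.50437532 0.46543593 0.72321587]
True 45.2083 0.06434439238728132 [-2.96110463 -0.79932451  9.04511657]
```

View pics/c_s21.png

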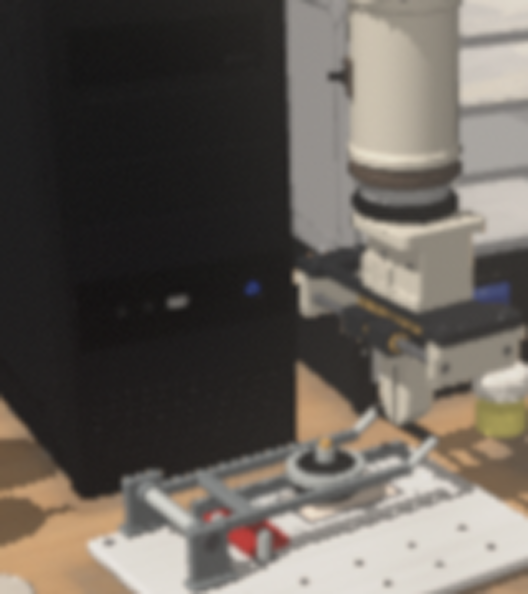

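Run:
```python
from geo import *
from bench import *
e=state()["eef_pos"]
line_to([e[0],e[1],.2],velocity=.2)
line_to([e[0]-.05,e[1]-.15,.28],velocity=.3); dwell(.2)
st=state();print(st["t"],st["force"])
np.save("st_w22.npy",np.r_[st["eef_pos"],st["orientation"]])
cv2.imwrite("pics/w22.png",snapshot("wrist")[:,:,::-1])
i=snapshot("scene");crop(i,180,180,360,310,4.4,"pics/c_s22.png")
i=snapshot("top");cv2.imwrite("pics/t22.png",i[:,:,::-1]);crop(i,200,190,340,305,5.5,"pics/c_t22.png")
```

```text
47.225 [ 0.4600489  -0.02119554 -0.03742323]
```

View pics/c_s22.png

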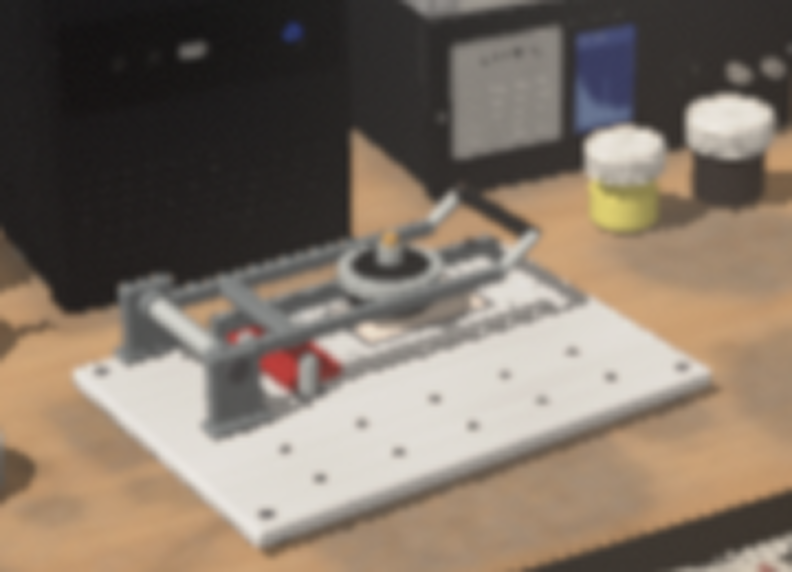

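View pics/c_t22.png

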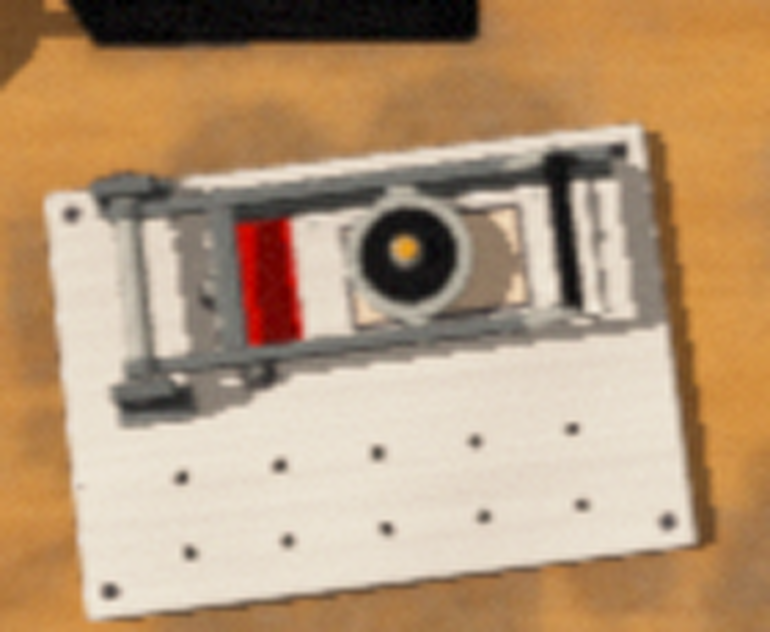

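View pics/w22.png

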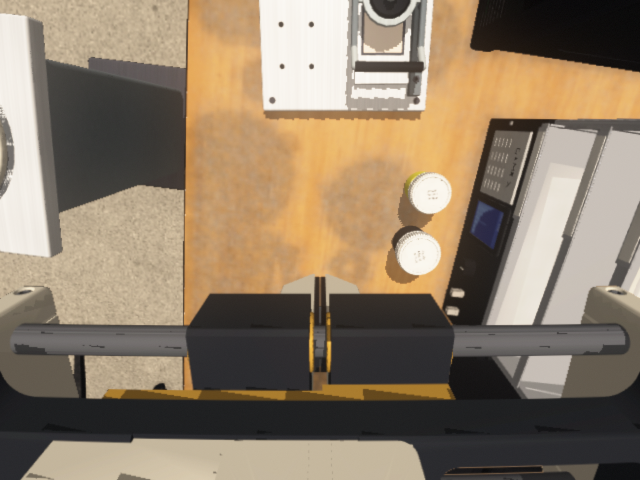

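View pics/t22.png

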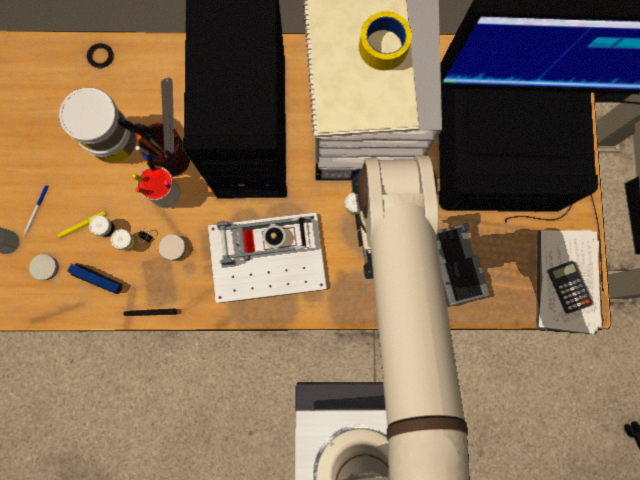

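Run:
```python
from geo import *
from bench import *
cs=get_calibration("scene")
for th in (0,.05,.1):
    y,z=bary(th); print(th,(proj(w([[.073,y,z],[.013,y,z]],JG),cs)-[180,180])*4.4)
# static reference for the bias
print((proj(w([[-.1,-.14,.016],[-.1,.14,.016],[.1,.14,.016]],JG),cs)-[180,180])*4.4)
```

```text
0 [[463.59166132 191.74902641]
 [523.98733599 228.28794043]]
0.05 [[461.93009748 176.68648342]
 [522.48712213 212.86645265]]
0.1 [[459.54945411 161.81775549]
 [520.25695022 197.64930433]]
[[709.41827345 365.43997331]
 [253.03952317 528.843899  ]
 [ 67.31842713 364.45092493]]
```

Run:
```python
from geo import *
from bench import *
i=snapshot("scene");crop(i,265,205,345,265,10,"pics/c_s23.png")
cs=get_calibration("scene")
for th in (0,.05):
    y,z=bary(th); print(th,(proj(w([[.073,y,z],[.013,y,z]],JG),cs)-[265,205])*10)
print((proj(w([[-.1,-.14,.016],[.1,-.14,.016]],JG),cs)-[265,205])*10)
print(state()["t"])
```

```text
0 [[203.61741208 185.79324184]
 [340.88030907 268.83622825]]
0.05 [[199.84113065 151.5601896 ]
 [337.47073211 233.78739238]]
[[762.31425785 580.54539388]
 [283.3661914  285.1051935 ]]
47.425
```

View pics/c_s23.png

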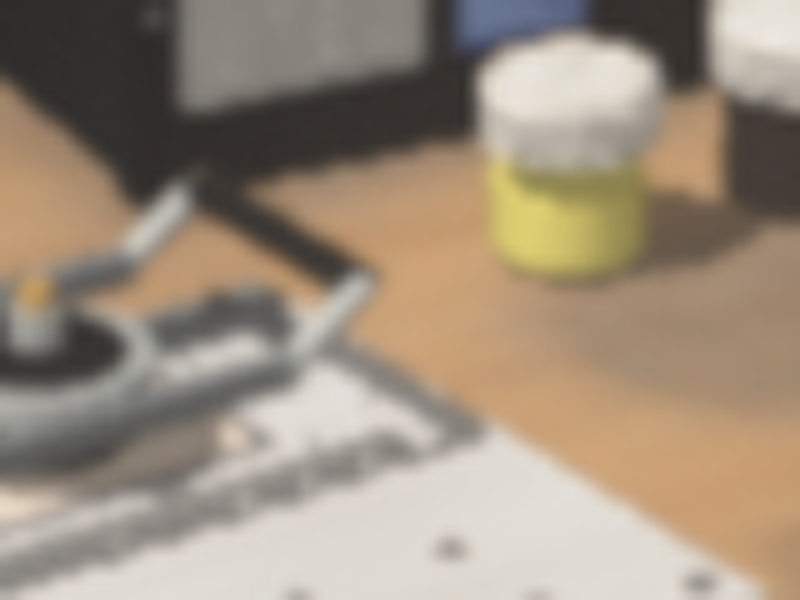

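Run:
```python
from bench import *
print(finish_job())
```

```text
the job is handed in; nothing more can be done
None
```

I ran all five steps and then lowered the probe arm. The job went in at about 47.5 s of the 72 s allowed; no verdict was reported.

**What I did**
- I lifted the plate by the red end, laid it flat on the desk, and took it again by the plain end.
- I set it slantwise on the bed with the red near corner about 15 mm from the keeper peg's centre, then turned it about the peg onto the fence.
- I pushed the plain end until it stopped hard on the end pin.
- I pushed the grip bar down with the closed fingers rather than gripping it. Opening the fingers there would have hit the probe.

**Last checks**
- **Plate:** Measured with the wrist camera just before the arm came down, its plain end is at y about -110.2 mm (nominal -110). Its far long side is within about 1 mm of the fence. The top picture taken after the arm came down shows the red end unmoved.
- **Probe arm:** It met its stop at about 9 N, and the scene picture puts it at about 0.01 rad.
- **Bystanders:** In the final pictures the visible pots, the tin and the pen look where they started. I compared them by eye, not by measurement. Pot_dark was hidden under the arm in the last top view but visible from the scene and wrist cameras.

**What failed or disagreed**
- The first grasp closed on air above the plate, because the fingertips are about 34 mm behind the stated TCP. I retried with that offset.
- While I was finding the tip height, the gripper touched the tray lightly (about 8 N).
- The first push on the plain end met nothing, and the second rode on the slanted backs of the fingers. I turned the tool and repeated it.
- The first press on the grip bar gave a short jolt of about 14 N, so I slowed down.
- The camera estimates of the jig's position differed by about 2 mm, so the final seating relies on contact with the fence and end pin.

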